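# Turn the draining rack and stack the round wash carrier

## Robot

A 7-joint arm with a two-finger parallel gripper is mounted at the origin on the work surface. World frame = base frame: x ahead of the robot, y to its left, z up, the work surface at z = 0. Lengths are in m, angles in rad, forces in N, time in s.
With the tool pointing down it reaches from about 0.425 to 0.95 m from the base axis. Payload 16.7 kg.
Tool frame: the origin (TCP) lies on the front face of the gripper's body, between the roots of the fingers; the fingertips stand 97 mm ahead of it and the grasp point (between the pads) lies 78 mm ahead of it (arm.hold_point_z is the z of the grasp point in the tool frame, in m); z points along the fingers, y is the direction in which the jaws open and shut (so a half turn about z gives the same grasp; the last joint's range is limited). The gripper opens to 94 mm and grips with 3 to 60 N. Pads are 16 mm wide; open, the fingers measure 119 mm over their backs; the gripper's body (75 mm by 177 mm) begins 78 mm behind the grasp point.
Start: joints at [0.998, 0.426, 0.074, 1.606, -0.034, 1.111, -0.067], TCP at [0.278, -0.615, 0.303] pointing down, gripper open.
Joint ranges: [-2.85, 2.85], [-0.5, 2.14], [-1.23, 1.37], [0.21, 2.46], [-1.02, 4.16], [0.16, 2.05], [-2.73, 2.73]. Speed limits (rad/s): [1.89, 1.89, 2.39, 2.39, 3.01, 3.01, 3.01].

## Interface

Orientations are given as a 3x3 rotation matrix whose columns are the frame's x, y, z axes.
In Python, from station import arm gives the robot as it stands. The module is installed in compiled form; this text tells all that it offers.
- The arm moves only by the shell command python3 -m creep 'ROWS' [FORCE]. ROWS is JSON, a list of rows, each a list of 7 numbers: the shift along the tool's x, y, z in units of 30 mm (1.0 is 30 mm), then the turn, a rotation vector about the tool's x, y, z in units of 6 degrees (1.0 is 6 degrees), then the opening in per cent of the stroke, from 0 (shut) to 100 (fully open). A call has 1 to 12 rows; each row shifts and turns the pose as measured when the row begins, along the tool's axes as they then stand; what a row does not reach is not made up. A row lasts 1/10 s, in which the tool goes at most 50 mm and 8.59 degrees, less where a joint would pass 70% of its speed; a pose out of reach is approached as far as the arm can. A call is refused whole if a number of a shift passes 1 or a number of a turn 1, either way. A call with a gripper value outside its range is refused whole. The fingers move at their own pace and stop on an object; FORCE is the grip in N (left out, the last holds). Time passes only in rows, so rows that do not move let the fingers close. It gives the time, the measured TCP pose, the force and the opening at its end, in the units of the state.
- arm.observe(): the state, without advancing time (a new reading comes with each control period).
- arm.capture(name): name is "scene" or "top"; returns the picture (420x560x3 uint8, blue, green, red); there is no depth.
- arm.get_calibration(name): a dict with "K" (3x3 intrinsics, pixels), "camera_from_world" (4x4, takes a point from world to camera coordinates). Camera axes: x right, y up, looking along -z (the intrinsics and any distortion apply to the point x, -y, -z); pixel columns grow to the right and rows downward; lengths in m; the calibration is good to about 2 mm. A picture is of the moment at which its call begins. get_calibration takes no time and is no camera call.
- arm.close_job(): hands the job in, once; it reports no verdict.
The state is a dict: "t": time; "joint_pos": joint angles; "qvel": joint speeds; "joint_efforts": joint torques, N m; "tool_pos": TCP position; "eef_rot": TCP orientation; "force": force on the tool from outside, world axes, zero at the start; "wrist_torque": the same for the moment, N m; "width": finger opening in m.
Only numpy, scipy, OpenCV 4.12 (cv2) and the standard library are available. Lean on these libraries where they do the work, as an engineer would, in place of code of your own. Each camera call takes 0.05 s, during which the arm holds its last target.

## Task

Turn the draining rack until the large round carrier, the one like those in the pile, faces the arm over the drain spout, then lift it off its seat there. Lay it flat and centred on top of the pile of round carriers on the steel box: the pile's height is not known, so lower it gently until you feel it resting and only then let go, without dropping it. Leave the other carriers on their seats and everything else where it is.

Things in the scene. Friction and masses are not known exactly. Their poses are not given: they have to be found in the camera images.
- carrier: THE ROUND CARRIER to be moved: a closed flat steel capsule, perforated on top, 56 mm diameter, 20 mm thick, 0.08 to 0.15 kg. Origin at the centre of its underside, z along its axis out of the perforated face. At the start it lies on its seat of the draining rack, leaning 30 degrees: its z axis points up and outwards, away from the rack's axis.
- seat (a point): Centre of the round carrier's seat, 100 mm from the rack's axis, 105 mm above the bench. Axes of the star: z up, seat on its -x side. A tongue 24 mm wide sloping 30 deg down outwards: fingers can pass beside it, under the carrier's overhanging sides. At 26 mm down the slope are a 46 mm wide cross-bar and two 6 mm stop pins, 13 mm high, 17 mm to each side, on which the carrier's rim leans.
- handle (a point): Middle of the black turning bar on top of the star, on the turning axis, 190 mm above the bench. The bar is 84 mm long, 14 mm wide and 26 mm high (176 to 202 mm above the bench). Below it is a 24 mm column, then the hub from 142 mm down. Its length lies along this point's x axis, the round carrier's seat being on the -x side. The axes turn with the star.
- rack (a joint): Angle in rad by which the star has been turned since the start, counter-clockwise seen from above positive; it turns without end both ways, with a light friction (0.08 N m, plus a drag of 0.1 N m per rad/s), and stays where it is left.
- front (a point): Fixed point on the rack's stand, over the drain spout of its drip pan, 100 mm from the axis, 105 mm above the bench: where the centre of a seat is when it faces the arm. Stand axes: z up, spout on the -x side. The pan is 300 mm across, 14 mm high; the spout, 30 mm wide, reaches 182 mm from the axis. The star has six seats every 60 degrees, two empty.
- square_a: A square carrier, 48 x 48 x 20 mm, on the seat 60 degrees counter-clockwise (seen from above) of the round carrier's. Origin centre of underside. To stay on its seat.
- small_round: A small round carrier, 42 mm diameter, 20 mm thick, on the seat 120 degrees counter-clockwise of the round carrier's. Origin centre of underside. To stay on its seat.
- square_b: A second square carrier, 48 x 48 x 20 mm, on the seat 120 degrees clockwise of the round carrier's. Origin centre of underside. To stay on its seat.
- seat_a (a point): Where the origin of the first square carrier lies on its seat (turns with the star).
- seat_small (a point): Where the origin of the small round carrier lies on its seat (turns with the star).
- seat_b (a point): Where the origin of the second square carrier lies on its seat (turns with the star).
- box: Fixed steel box with a perforated top plate 270 x 168 mm, 60 mm high. Origin at the centre of its underside on the bench, x along its length. Six dark implants 30 mm high stand upright on the plate at x = 76 to 114 mm.
- pile (a point): On the axis of the pile of round carriers (each 56 mm diameter, 20 mm thick, like the one to be moved), level with the box's top plate, 60 mm above the bench; 40 mm from the box's middle on its -x side; axes of the box. The pile stands in a recess and is firm. Its flat top is 22 to 75 mm above this point; this differs each time and is not given: feel for it.
- bottle: Amber bottle, 64 mm diameter, 170 mm high. Origin centre of underside. Leave alone.
- beaker: Glass beaker, 72 mm diameter, 95 mm high. Origin centre of underside. Leave alone.
- jar: White jar, 54 mm diameter, 65 mm high. Origin centre of underside. Leave alone.
- bowl: Steel bowl, 110 mm diameter, 45 mm high. Origin centre of underside. Leave alone.
- tweezers: Steel tweezers lying on the bench, 125 mm long along x, 8 mm high, origin at the middle. Leave alone.
- ratchet: Small steel ratchet wrench lying on the bench, 120 mm long along x, 13 mm high, origin near the middle. Leave alone.
Things that resemble listed ones, but are neither listed nor needed, are in the scene too. What is shaped like the carrier but green is not meant. What is shaped like the small_round but yellow is not meant.

How it is judged:
On the way, in this order (a step that is already met when the one before it is completed fails the run):
1. the round carrier, on its seat, faces the arm: seat within 20 mm of the point over the spout, the star at rest (horizontal distance between seat and front below 0.02 m and distance between carrier and seat below 0.012 m and velocity of joint rack between -0.1 and 0.1 rad/s), for 0.3 s.
2. the carrier is lifted off while its seat is at the front (within 35 mm) (distance between carrier and seat above 0.04 m and horizontal distance between seat and front below 0.035 m and contact force between carrier and the fingers above 0.5 N), for 0.1 s.
3. the carrier, still held, rests on the pile, within 8 mm of its axis (contact force between carrier and box above 0.5 N and contact force between carrier and the fingers above 0.5 N and horizontal distance between carrier and pile below 0.008 m), for 0.1 s.
At the end, for the whole second after the job is handed in: The round carrier lies released and at rest on the pile, flat within 0.06 rad, its axis within 8 mm of the pile's; the three other carriers are on their seats within 12 mm; bottle, beaker, jar, bowl, tweezers and ratchet have moved less than 20 mm (horizontal distance between carrier and pile below 0.008 m and angle between carrier's own z axis and vertical below 0.06 rad and contact force between carrier and box above 0.3 N and linear speed of carrier below 0.01 m/s and contact force between carrier and the fingers below 0.05 N and distance between square_a and seat_a below 0.012 m and distance between small_round and seat_small below 0.012 m and distance between square_b and seat_b below 0.012 m and distance of each of bottle, beaker, jar, bowl, tweezers, ratchet from where it was at the start of the episode below 0.02 m); the robot touches nothing.
It fails at once if the carrier is dropped (falls freely more than about 9 mm) (contact force between carrier and the fingers below 0.05 N and linear speed of carrier above 0.42 m/s and distance between carrier and seat above 0.03 m).
It fails at once if the carrier is pressed on the pile with more than 60 N (contact force between carrier and box above 60 N).
It fails at once if the carrier strikes the pile or the box faster than 0.25 m/s (contact force between carrier and box above 0.3 N and linear speed of carrier above 0.25 m/s).
It fails at once if another carrier is knocked off its seat (more than 30 mm) (distance between square_a and seat_a above 0.03 m or distance between small_round and seat_small above 0.03 m or distance between square_b and seat_b above 0.03 m).
It fails at once if a bystander is shoved more than 40 mm (distance of any of bottle, beaker, jar, bowl, tweezers, ratchet from where it was at the start of the episode above 0.04 m).
It also fails if it takes over 72 s, if anything falls off the work surface, if the arm or the gripper's body presses on something with over 40 N, if the wrist force passes 120 N, or if a joint passes its speed limit or range.

## Working session

There is one attempt and no reset: what is moved stays moved. The work goes in short steps, Python scripts to look and compute and a shell command to move; the robot and the scene stay as the last step left them, time stands still between calls to the robot, and variables do not carry over. Pictures are saved under pics/ and viewed, and the job is handed in when it is done.

```bash
mkdir -p pics; ls; python3 - <<'E'
from station import arm
import cv2, numpy as np
for n in("scene","top"):
    cv2.imwrite(f"pics/{n}0.png",arm.capture(n)); c=arm.get_calibration(n); print(n,np.round(c["K"],1).tolist(),np.round(c["camera_from_world"],4).tolist(),[k for k in c])
s=arm.observe()
for k,v in s.items(): print(k,np.round(v,3).tolist())
print(arm.hold_point_z)
E
```

```text
pics
scene [[478.8, 0.0, 284.4], [0.0, 478.8, 214.0], [0.0, 0.0, 1.0]] [[-0.4058, 0.9138, -0.0146, 0.1143], [-0.5442, -0.2288, 0.8072, 0.1782], [0.7343, 0.3355, 0.5902, -1.5665], [0.0, 0.0, 0.0, 1.0]] ['K', 'camera_from_world']
top [[473.7, 0.0, 270.6], [0.0, 473.7, 211.6], [0.0, 0.0, 1.0]] [[-0.0188, -0.9998, -0.0097, 0.1188], [0.9934, -0.0198, 0.1133, -0.5158], [-0.1135, -0.0075, 0.9935, -1.1767], [0.0, 0.0, 0.0, 1.0]] ['K', 'camera_from_world']
t 0.1
joint_pos [0.997, 0.427, 0.074, 1.607, -0.034, 1.111, -0.067]
qvel [0.001, -0.001, -0.002, -0.001, 0.0, -0.001, 0.0]
joint_efforts [0.008, -93.747, 3.678, -45.504, -0.049, 0.017, 0.0]
tool_pos [0.277, -0.615, 0.302]
eef_rot [[0.912, 0.411, -0.001], [0.411, -0.912, 0.001], [-0.0, -0.001, -1.0]]
force [0.651, 0.507, -0.244]
wrist_torque [0.007, 0.0, 0.017]
width 0.094
0.0784
```

View pics/scene0.png

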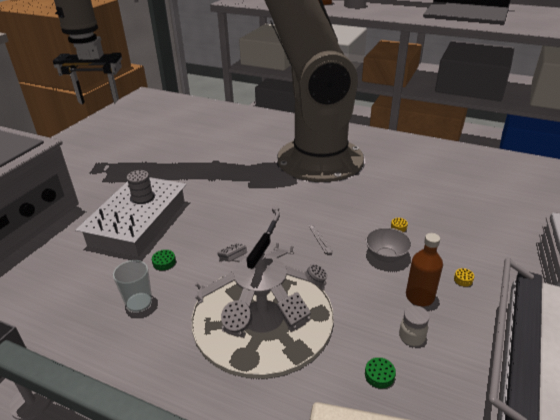

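View pics/top0.png

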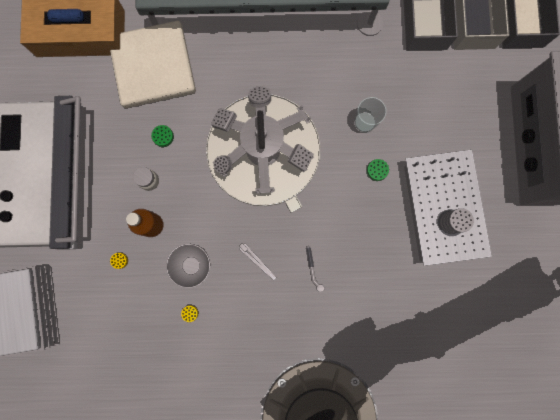

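```bash
cat > h.py <<'E'
import numpy as np, cv2
from station import arm
def cal(n):
    c=arm.get_calibration(n); return np.array(c["K"]),np.array(c["camera_from_world"])
def ray(n,u,v):
    K,T=cal(n); d=np.linalg.inv(K)@[u,v,1]; d=np.array([d[0],-d[1],-d[2]])
    R=T[:3,:3]; return -R.T@T[:3,3], R.T@d
def onz(n,u,v,z):
    o,d=ray(n,u,v); return o+d*(z-o[2])/d[2]
def proj(n,p):
    K,T=cal(n); q=T[:3,:3]@np.array(p)+T[:3,3]; q=K@[q[0],-q[1],-q[2]]; return q[:2]/q[2]
def tri(u1,u2):
    A=[];b=[]
    M=np.zeros((3,3));y=np.zeros(3);L=[]
    for n,u in(("scene",u1),("top",u2)):
        o,d=ray(n,*u); d/=np.linalg.norm(d);P=np.eye(3)-np.outer(d,d);M+=P;y+=P@o;L.append((P,o))
    x=np.linalg.solve(M,y); return x,[np.linalg.norm(P@(x-o)) for P,o in L]
def shot(n,f,box,s):
    im=arm.capture(n); cv2.imwrite("pics/%s_full.png"%f,im)
    x,y,w,h=box; cv2.imwrite("pics/%s.png"%f,cv2.resize(im[y:y+h,x:x+w],None,fx=s,fy=s,interpolation=cv2.INTER_CUBIC)); return im
E
python3 - <<'E'
import cv2
a=cv2.imread("pics/top0.png");b=cv2.imread("pics/scene0.png")
cv2.imwrite("pics/c1.png",cv2.resize(a[80:220,195:335],None,fx=4.2,fy=4.2,interpolation=2))
cv2.imwrite("pics/c2.png",cv2.resize(a[140:275,395:500],None,fx=4.2,fy=4.2,interpolation=2))
cv2.imwrite("pics/c3.png",cv2.resize(b[200:375,180:345],None,fx=3.4,fy=3.4,interpolation=2))
E
```

```text
(no output)
```

View pics/c1.png

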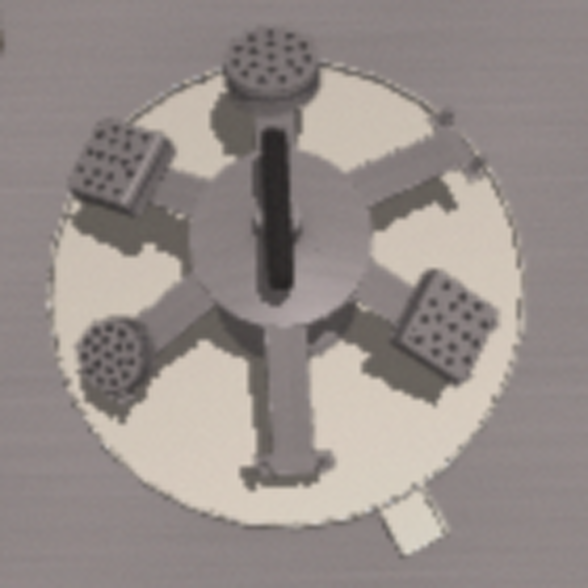

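View pics/c2.png

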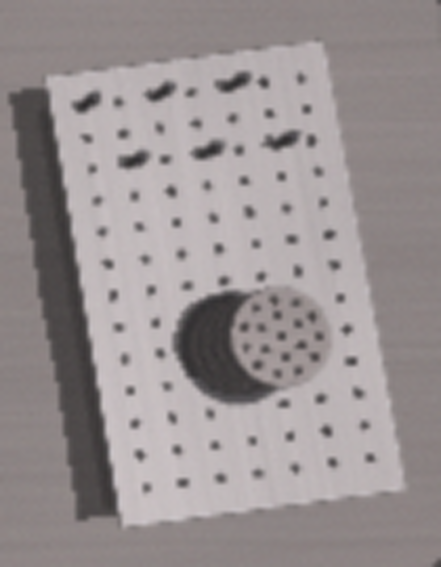

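View pics/c3.png

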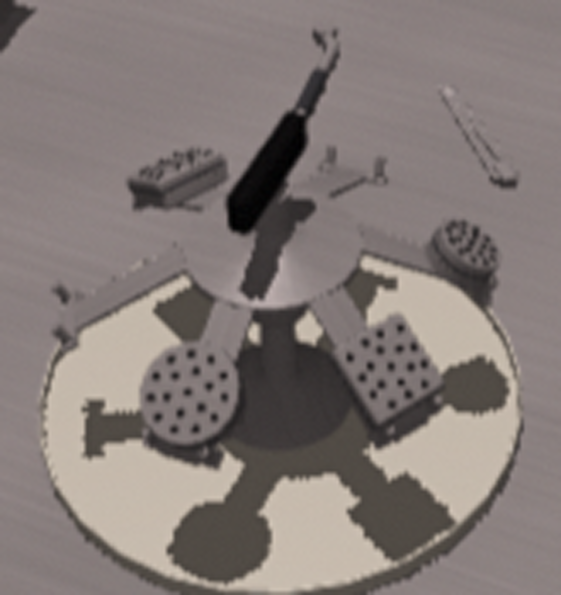

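```bash
python3 - <<'E'
from h import *
from scipy.optimize import least_squares
im=cv2.imread("pics/top0.png").astype(int)
roi=np.zeros(im.shape[:2],bool); roi[85:220,198:330]=1
b,g,r=im[...,0],im[...,1],im[...,2]
m=((r-b>12)&(r>150)&roi).astype(np.uint8)
cs,_=cv2.findContours(m,0,1); print([len(c) for c in cs], m.sum())
pts=np.concatenate([c[:,0] for c in cs])
P=np.array([onz("top",u,v,.014)[:2] for u,v in pts])
c=P.mean(0)
for k in range(6):
    d=np.hypot(*(P-c).T); s=abs(d-.15)<(.02 if k<2 else .004)
    c=least_squares(lambda q:np.hypot(*(P[s]-q).T)-.15,c,loss='soft_l1',f_scale=.001).x
print("axis",c,s.sum(),np.std(np.hypot(*(P[s]-c).T)))
sp=P[d>.158]; print("spout pts",len(sp),sp.mean(0),d.max())
# spout sides
a=np.degrees(np.arctan2(*(sp-c).T[::-1])); print("ang",a.min(),a.max(),a.mean(),np.degrees(np.arctan2(*(sp.mean(0)-c)[::-1])))
f=lambda x,y:(195+x/4.2-.4,80+y/4.2-.4)
for z in(.202,):
    for q in((274,130),(278,290)): print("handle end",onz("top",*f(*q),z))
g2=lambda x,y:(395+x/4.2-.4,140+y/4.2-.4)
C=np.array([onz("top",*g2(*q),.06)[:2] for q in((47,77),(322,40),(407,490),(122,527))])
print("box corners",C.round(4).tolist(),[np.linalg.norm(C[i]-C[(i+1)%4]) for i in range(4)],C.mean(0))
xb=(C[0]+C[1]-C[2]-C[3]); xb/=np.linalg.norm(xb); print("box x",xb,"yaw",np.degrees(np.arctan2(xb[1],xb[0])),"pile",C.mean(0)-.04*xb)
for h in(.082,.1,.12,.135): print(h,onz("top",*g2(281,337),h), "r",np.linalg.norm(onz("top",*g2(331,337),h)-onz("top",*g2(231,337),h)))
E
```

```text
[4, 2, 9, 1, 1, 601, 4, 1, 1, 4, 1, 1, 1, 73, 1, 1, 90] 4770
axis [0.68903418 0.12749588] 205 0.0013703586421600386
spout pts 30 [0.53438588 0.04639384] 0.18439996184404625
ang -158.30937852534603 -147.1017419868984 -152.3343397476568 -152.32618550275777
handle end [0.72608215 0.12730548 0.202     ]
handle end [0.63898765 0.12661219 0.202     ]
box corners [[0.6431, -0.233], [0.6622, -0.3981], [0.3937, -0.4295], [0.3755, -0.2629]] [np.float64(0.1661364028142255), np.float64(0.27031811097905317), np.float64(0.167602077597786), np.float64(0.2693383377873663)] [ 0.51862642 -0.33086992]
box x [0.99352668 0.113599  ] yaw 6.522824025163432 pile [ 0.47888536 -0.33541388]
0.082 [ 0.48261108 -0.35348583  0.082     ] r 0.057444319973871824
0.1 [ 0.48101633 -0.34637016  0.1       ] r 0.0565425641165446
0.12 [ 0.47924439 -0.33846385  0.12      ] r 0.05554061316395864
0.135 [ 0.47791543 -0.33253413  0.135     ] r 0.05478914994951925
```

```bash
python3 -m creep '[[0,0,-1,0,0,0,100],[0.5,-0.37,-0.6,0,0,0,100],[1,-0.746,0,0,0,0,100],[1,-0.746,0,0,0,0,100],[1,-0.746,0,0,0,0,100],[1,-0.746,0,0,0,0,100],[1,-0.746,0,0,0,0,100],[1,-0.746,0,0,0,0,100]]'
```

```text
t: 0.9
tool_pos: [0.3972, -0.3937, 0.3499]
eef_rot: [[0.914, 0.406, -0.004], [0.406, -0.914, 0.004], [-0.002, -0.005, -1.0]]
force: [0.9, -1.0, -0.1]
width: 0.0938
```

```bash
python3 - <<'E'
from h import *
im=cv2.imread("pics/scene0.png")
# triangulate: handle ends & pile top & round carrier centre
f=lambda x,y:(195+x/4.2-.4,80+y/4.2-.4); g2=lambda x,y:(395+x/4.2-.4,140+y/4.2-.4); s=lambda x,y:(180+x/3.4-.4,200+y/3.4-.4)
print("carrier face",tri(s(190,397),f(271,57)))
print("pile top",tri((138.5,177),g2(281,337)))
print("handle near end",tri(s(300,118),f(279,288)),"far",tri(s(240,205),f(274,131)))
E
cp pics/scene0.png pics/x.png; python3 -c "
import cv2;b=cv2.imread('pics/scene0.png');cv2.imwrite('pics/c4.png',cv2.resize(b[160:250,75:200],None,fx=5,fy=5,interpolation=2))"
```

```text
carrier face (array([0.79519313, 0.1317089 , 0.12346175]), [np.float64(0.0014275423226983086), np.float64(0.0014275423226983491)])
pile top (array([ 0.47693809, -0.33255949,  0.12730115]), [np.float64(0.003212472682366572), np.float64(0.003212472682366585)])
handle near end (array([0.64085464, 0.12665834, 0.19794116]), [np.float64(0.0005349064170201419), np.float64(0.0005349064170202265)]) far (array([0.7248187 , 0.12937263, 0.20112059]), [np.float64(0.0022552433341754916), np.float64(0.0022552433341755653)])
```

View pics/c4.png

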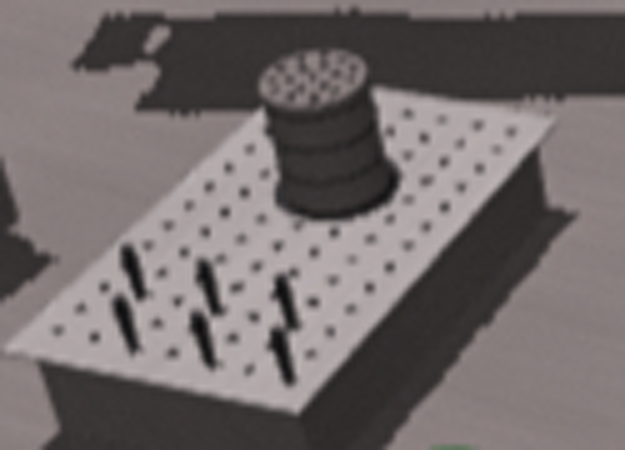

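```bash
python3 -m creep '[[1,-0.75,0,0,0,0,100],[1,-0.75,0,0,0,0,100],[1,-0.75,0,0,0,0,100],[1,-0.75,0,0,0,0,100],[1,-0.75,0,0,0,0,100],[1,-0.75,0,0,0,0,100],[1,-0.75,0,0,0,0,100],[1,-0.75,0,0,0,0,100],[1,-0.75,0,0,0,0,100],[1,-0.75,0,0,0,0,100],[1,-0.75,0,0,0,0,100],[1,-0.75,0,0,0,0,100]]'
python3 -m creep '[[1,-0.75,0,0,0,0,100],[1,-0.75,0,0,0,0,100],[1,-0.75,0,0,0,0,100],[0.6,-0.5,0,0,0,0,100],[0,0,0,0,0,-1,100],[0,0,0,0,0,-1,100],[0,0,0,0,0,-1,100],[0,0,0,0,0,-1,100],[0,0,0,0,0,-1,100],[0,0,0,0,0,-1,100],[0,0,0,0,0,-1,100],[0,0,0,0,0,-1,100]]'
python3 -m creep '[[0,0,0,0,0,-1,100],[0,0,0,0,0,-1,100],[0,0,0,0,0,-1,100],[0,0,0,0,0,-1,100],[0,0,0,0,0,-1,100],[0,0,0,0,0,-1,100],[0,0,0,0,0,-1,100],[0,0,0,0,0,-1,100],[0,0,0,0,0,-1,100],[0,0,0,0,0,-1,100],[0,0,0,0,0,-1,100],[0,0,0,0,0,-1,100]]'
python3 -c "
from station import arm;print(arm.observe()['joint_pos'])"
```

```text
t: 2.1
tool_pos: [0.6179, 0.0286, 0.3511]
eef_rot: [[0.911, 0.413, -0.005], [0.413, -0.911, 0.003], [-0.003, -0.004, -1.0]]
force: [0.9, -0.5, -0.5]
width: 0.0938
t: 3.3
tool_pos: [0.6759, 0.1723, 0.3482]
eef_rot: [[0.256, 0.967, -0.012], [0.967, -0.256, 0.003], [-0.0, -0.012, -1.0]]
force: [0.3, -0.0, 0.2]
width: 0.0941
t: 4.5
tool_pos: [0.6668, 0.1818, 0.3472]
eef_rot: [[-0.873, 0.488, -0.016], [0.488, 0.873, -0.002], [0.013, -0.009, -1.0]]
force: [-0.1, -0.5, -0.5]
width: 0.0936
[ 0.17621332  0.53928726 -0.79539929  1.46405058  0.38160893  1.31523364
  0.41167647]
```

```bash
cat >> h.py <<'E'
from scipy.spatial.transform import Rotation as Rn
def down(yaw):
    a=np.radians(yaw); x=np.array([np.cos(a),np.sin(a),0]); z=np.array([0,0,-1.]); return np.column_stack([x,np.cross(z,x),z])
def need(p,R):
    s=arm.observe(); R0=np.array(s["eef_rot"]); p0=np.array(s["tool_pos"])
    print("shift units",np.round(R0.T@(np.array(p)-p0)/.03,2),"turn units",np.round(np.degrees(Rn.from_matrix(R0.T@R).as_rotvec())/6,2),"F",np.round(s["force"],1),"w",round(float(s["width"]),4),"q",np.round(s["joint_pos"],2),"t",s["t"], "pos",np.round(p0,4))
E
python3 -m creep '[[0,0,0,0,0,-1,100],[0,0,0,0,0,-1,100],[0,0,0,0,0,-1,100],[0,0,0,0,0,-1,100],[0,0,0,0,0,-1,100],[0,0,0,0,0,0,100]]'
python3 -c "
from h import *
need([.686,.1275,.345],down(181))"
```

```text
t: 5.1
tool_pos: [0.6624, 0.1861, 0.3467]
eef_rot: [[-0.999, -0.044, -0.018], [-0.044, 0.999, -0.004], [0.018, -0.004, -1.0]]
force: [-0.4, 0.1, 0.3]
width: 0.094
shift units [-0.7  -1.99  0.05] turn units [-0.04 -0.17  0.25] F [-0.4  0.1  0.3] w 0.094 q [ 0.24  0.57 -0.91  1.47  0.45  1.34  0.91] t 5.1 pos [0.6624 0.1861 0.3467]
```

```bash
python3 -m creep '[[-0.35,-1,0,0,-0.17,0.25,100],[-0.35,-1,0,0,0,0,100],[0,0,0,0,0,0,100]]'
python3 - <<'E'
from h import *
need([.686,.1275,.276],down(181))
shot("top","t1",(195,80,140,140),4.2); shot("scene","s1",(180,170,165,175),3.4)
E
```

```text
t: 5.4
tool_pos: [0.6842, 0.1277, 0.3466]
eef_rot: [[-1.0, -0.01, 0.0], [-0.01, 1.0, -0.004], [-0.0, -0.004, -1.0]]
force: [1.1, -0.2, 0.5]
width: 0.0939
shift units [-0.06  0.    2.35] turn units [-0.04  0.   -0.07] F [ 1.1 -0.2  0.5] w 0.0939 q [ 0.31  0.57 -0.9   1.46  0.46  1.33  0.96] t 5.4 pos [0.6842 0.1277 0.3466]
```

View pics/t1.png

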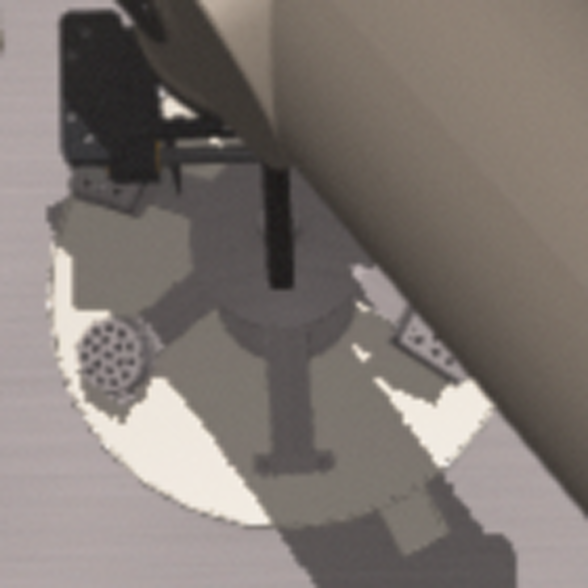

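View pics/s1.png

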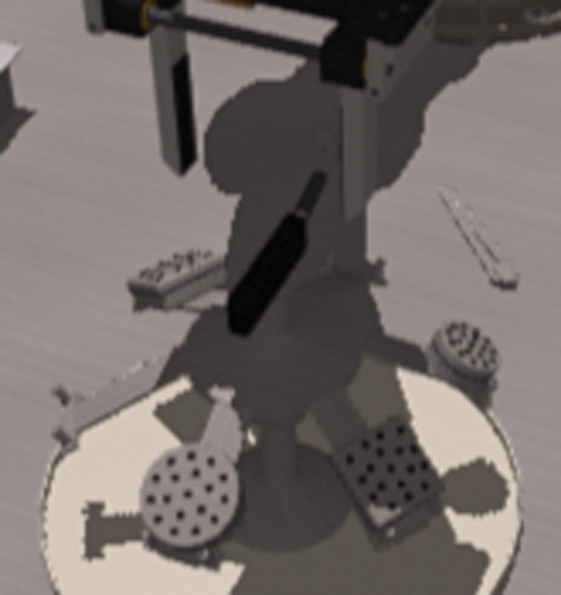

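```bash
python3 -m creep '[[0,0,0.8,0,0,0,100],[0,0,0.8,0,0,0,100],[0,0,0.7,0,0,0,100],[0,0,0,0,0,0,100]]' 40
python3 -m creep '[[0,0,0,0,0,0,0],[0,0,0,0,0,0,0],[0,0,0,0,0,0,0],[0,0,0,0,0,0,0],[0,0,0,0,0,0,0],[0,0,0,0,0,0,0],[0,0,0,0,0,0,0],[0,0,0,0,0,0,0]]' 40
python3 - <<'E'
from h import *
need([.686,.1275,.276],down(181))
shot("scene","s2",(180,170,165,175),3.4)
E
```

```text
t: 5.9
tool_pos: [0.6806, 0.1373, 0.2775]
eef_rot: [[-1.0, -0.014, 0.002], [-0.014, 1.0, -0.001], [-0.002, -0.001, -1.0]]
force: [-0.8, 0.4, 0.0]
width: 0.0941
t: 6.7
tool_pos: [0.6809, 0.1372, 0.2823]
eef_rot: [[-1.0, -0.012, 0.005], [-0.012, 1.0, -0.005], [-0.005, -0.005, -1.0]]
force: [-7.5, -25.3, 10.8]
width: 0.0338
shift units [-0.16 -0.32  0.21] turn units [-0.05  0.05 -0.06] F [ -7.5 -25.3  10.8] w 0.0338 q [ 0.29  0.62 -0.88  1.54  0.5   1.22  0.91] t 6.7 pos [0.6809 0.1372 0.2823]
```

View pics/s2.png

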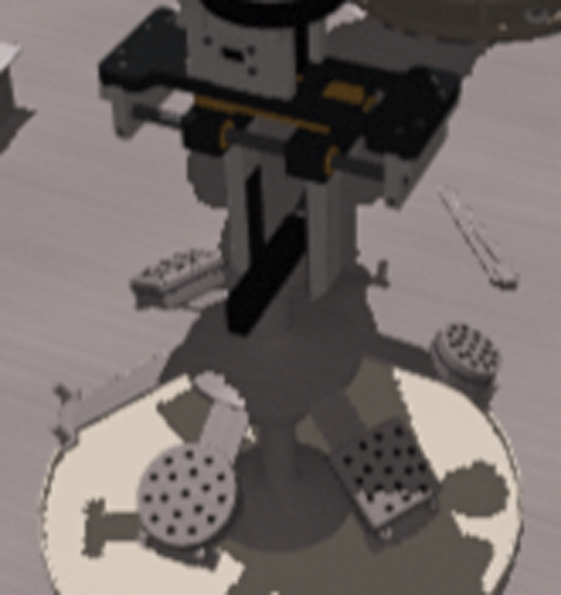

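```bash
python3 -m creep '[[0,-0.15,0.05,0,0,0,50],[0,-0.15,0.05,0,0,0,50],[0,-0.05,0,0,0,0,40],[0,0,0,0,0,0,40]]' 40
python3 - <<'E'
from h import *
need([.686,.1275,.276],down(181))
E
```

```text
t: 7.15
tool_pos: [0.6814, 0.1229, 0.2792]
eef_rot: [[-1.0, -0.008, 0.005], [-0.008, 1.0, -0.008], [-0.004, -0.008, -1.0]]
force: [0.3, 1.1, -0.8]
width: 0.0378
shift units [-0.15  0.15  0.11] turn units [-0.08  0.04 -0.09] F [ 0.3  1.1 -0.8] w 0.0378 q [ 0.31  0.62 -0.87  1.54  0.5   1.21  0.93] t 7.15 pos [0.6814 0.1229 0.2792]
```

```bash
python3 -m creep '[[-0.15,0.12,0.1,0,0,0,40],[0,0,0,0,0,0,40],[0,0,0,0,0,0,0],[0,0,0,0,0,0,0],[0,0,0,0,0,0,0],[0,0,0,0,0,0,0],[0,0,0,0,0,0,0]]' 40
python3 - <<'E'
from h import *
need([.686,.1275,.276],down(181))
E
```

```text
t: 7.85
tool_pos: [0.6862, 0.1275, 0.2758]
eef_rot: [[-1.0, -0.009, 0.004], [-0.009, 1.0, -0.009], [-0.004, -0.009, -1.0]]
force: [0.3, 2.4, -2.1]
width: 0.0138
shift units [ 0.01 -0.   -0.01] turn units [-0.08  0.04 -0.08] F [ 0.3  2.4 -2.1] w 0.0138 q [ 0.3   0.63 -0.87  1.53  0.51  1.22  0.92] t 7.85 pos [0.6862 0.1275 0.2758]
```

```bash
python3 -m creep '[[0,0,0,0,0,0.4,0],[0,0,0,0,0,0.7,0],[0,0,0,0,0,0.7,0],[0,0,0,0,0,0.7,0]]' 40
python3 - <<'E'
from h import *
need([.686,.1275,.276],down(28.2))
E
```

```text
t: 8.25
tool_pos: [0.6861, 0.127, 0.2758]
eef_rot: [[-0.966, 0.258, 0.004], [0.258, 0.966, -0.009], [-0.006, -0.007, -1.0]]
force: [-0.7, -1.8, -1.0]
width: 0.0139
shift units [ 0.01  0.02 -0.01] turn units [ 0.04  0.11 22.81] F [-0.7 -1.8 -1. ] w 0.0139 q [ 0.27  0.61 -0.81  1.54  0.47  1.2   0.68] t 8.25 pos [0.6861 0.127  0.2758]
```

Works well: 15° turned with low force. Continuing.

```bash
python3 -m creep '[[0,0,0,0,0,0.7,0],[0,0,0,0,0,0.7,0],[0,0,0,0,0,0.7,0],[0,0,0,0,0,0.7,0],[0,0,0,0,0,0.7,0],[0,0,0,0,0,0.7,0],[0,0,0,0,0,0.7,0],[0,0,0,0,0,0.7,0]]' 40
python3 - <<'E'
from h import *
need([.686,.1275,.276],down(28.2))
E
```

```text
t: 9.05
tool_pos: [0.6855, 0.1259, 0.2758]
eef_rot: [[-0.643, 0.766, 0.003], [0.765, 0.643, -0.01], [-0.01, -0.004, -1.0]]
force: [-0.7, -0.8, -0.1]
width: 0.0139
shift units [ 0.03  0.05 -0.01] turn units [ 0.05  0.1  16.97] F [-0.7 -0.8 -0.1] w 0.0139 q [ 0.19  0.57 -0.68  1.54  0.39  1.17  0.13] t 9.05 pos [0.6855 0.1259 0.2758]
```

```bash
python3 -m creep '[[0,0,0,0,0,0.7,0],[0,0,0,0,0,0.7,0],[0,0.03,0,0,0,0.7,0],[0,0,0,0,0,0.7,0],[0,0,0,0,0,0.7,0],[0,0,0,0,0,0.7,0],[0,0,0,0,0,0.7,0],[0,0,0,0,0,0.7,0],[0,0,0,0,0,0.7,0],[0,0,0,0,0,0.7,0]]' 40
python3 - <<'E'
from h import *
need([.686,.1275,.276],down(28.2))
E
```

```text
t: 10.05
tool_pos: [0.6842, 0.1255, 0.2758]
eef_rot: [[0.065, 0.998, -0.001], [0.998, -0.065, -0.012], [-0.012, -0.001, -1.0]]
force: [-0.9, -1.4, 0.1]
width: 0.0135
shift units [ 0.07  0.05 -0.01] turn units [0.05 0.11 9.68] F [-0.9 -1.4  0.1] w 0.0135 q [ 0.08  0.53 -0.52  1.55  0.29  1.14 -0.56] t 10.05 pos [0.6842 0.1255 0.2758]
```

```bash
python3 -m creep '[[0.03,0,0,0,0,0.7,0],[0,0,0,0,0,0.7,0],[0,0,0,0,0,0.7,0],[0,0,0,0,0,0.7,0],[0,0,0,0,0,0.7,0],[0,0,0,0,0,0.7,0],[0,0,0,0,0,0.7,0],[0,0,0,0,0,0.7,0],[0,0,0,0,0,0.7,0],[0,0,0,0,0,0.7,0],[0,0,0,0,0,0.7,0]]' 40
python3 - <<'E'
from h import *
need([.686,.1275,.276],down(28.2))
E
```

```text
t: 11.15
tool_pos: [0.6828, 0.1263, 0.2758]
eef_rot: [[0.787, 0.618, -0.004], [0.617, -0.787, -0.012], [-0.01, 0.007, -1.0]]
force: [0.3, -1.4, -0.6]
width: 0.0139
shift units [ 0.11  0.03 -0.01] turn units [0.07 0.09 1.66] F [ 0.3 -1.4 -0.6] w 0.0139 q [-0.04  0.5  -0.34  1.56  0.19  1.12 -1.33] t 11.15 pos [0.6828 0.1263 0.2758]
```

```bash
python3 -m creep '[[0.05,0,0,0,0,0.6,0],[0.05,0,0,0,0,0.6,0],[0,0,0,0,0,0.35,0],[0,0,0,0,0,0,0],[0,0,0,0,0,0,0],[0,0,0,0,0,0,40],[0,0,0,0,0,0,100],[0,0,0,0,0,0,100],[0,0,0,0,0,0,100],[0,0,0,0,0,0,100],[0,0,0,0,0,0,100],[0,0,0,0,0,0,100]]' 40
python3 - <<'E'
from h import *
need([.686,.1275,.276],down(28.2))
shot("top","t3",(195,80,140,140),4.2)
E
```

```text
t: 12.35
tool_pos: [0.6829, 0.1274, 0.2759]
eef_rot: [[0.878, 0.478, -0.009], [0.478, -0.878, -0.014], [-0.015, 0.007, -1.0]]
force: [0.1, 0.4, -0.0]
width: 0.0664
shift units [ 0.09  0.05 -0.01] turn units [0.07 0.14 0.06] F [ 0.1  0.4 -0. ] w 0.0664 q [-0.07  0.5  -0.31  1.56  0.17  1.12 -1.49] t 12.35 pos [0.6829 0.1274 0.2759]
```

View pics/t3.png

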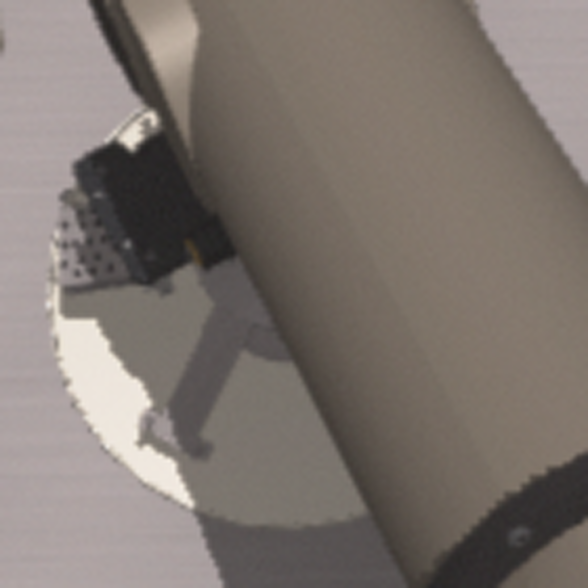

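```bash
python3 -m creep '[[0,0,-0.7,0,0,0,100],[0,0,-0.8,0,0,0,100],[0,0,-0.8,0,0,0,100],[-0.5,0.2,-0.5,0,0,0,100],[-1,0.45,0,0,0,0,100],[-1,0.45,0,0,0,0,100],[-1,0.45,0,0,0,0,100],[-1,0.45,0,0,0,0,100],[-1,0.45,0,0,0,0,100],[-1,0.45,0,0,0,0,100],[-1,0.45,0,0,0,0,100],[-1,0.45,0,0,0,0,100]]'
python3 -m creep '[[-1,0.45,0,0,0,0,100],[-1,0.45,0,0,0,0,100],[0,0.5,0,0,0,0,100],[0,0,0,0,0,0,100]]'
python3 - <<'E'
from h import *
need([.526,.044,.242],down(28.2))
shot("top","t4",(195,80,140,140),4.2);shot("scene","s4",(180,170,165,175),3.4)
E
```

```text
t: 13.6
tool_pos: [0.5092, -0.097, 0.367]
eef_rot: [[0.875, 0.484, -0.009], [0.484, -0.875, -0.012], [-0.014, 0.006, -1.0]]
force: [-0.4, -0.9, -0.1]
width: 0.094
t: 14.0
tool_pos: [0.4725, -0.1688, 0.3695]
eef_rot: [[0.878, 0.479, -0.007], [0.479, -0.878, -0.014], [-0.013, 0.009, -1.0]]
force: [1.0, 0.0, -0.6]
width: 0.0942
shift units [ 5.01 -5.41  4.14] turn units [0.08 0.12 0.07] F [ 1.   0.  -0.6] w 0.0942 q [ 0.37  0.09 -0.18  1.89  0.03  1.16 -0.89] t 14.0 pos [ 0.4725 -0.1688  0.3695]
```

View pics/t4.png

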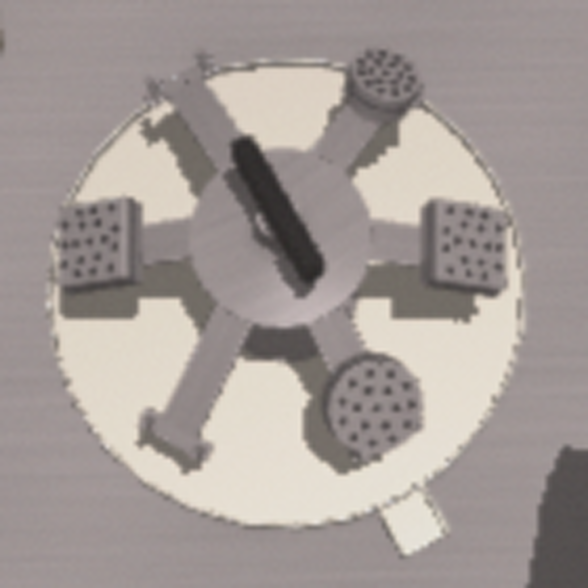

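View pics/s4.png

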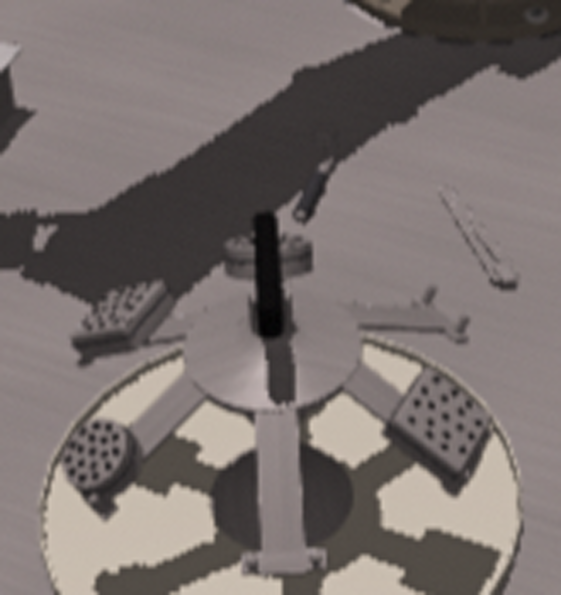

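```bash
python3 - <<'E'
from h import *
im=cv2.imread("pics/t4.png")
f=lambda p:((np.array(proj("top",p))-[195,80]+.5)*4.2)
for ax,col in(((.685,.127),(0,0,255)),((.689,.1275),(0,255,0))):
  a=np.radians(-151.8);u=np.array([np.cos(a),np.sin(a),0]);Z=np.array([0,0,1.]);t=np.cross(Z,u);n=.5*u+.866*Z;d=np.cross(t,n)
  S=np.array([*ax,.105])+.1*u
  print(f(S+.02*n),S)
  ps=np.array([f(S+.02*n+.028*(np.cos(k)*t+np.sin(k)*d)) for k in np.linspace(0,6.3,60)])
  cv2.polylines(im,[ps.astype(np.int32)],False,col,1)
  ps=np.array([f([ax[0]+.15*np.cos(k),ax[1]+.15*np.sin(k),.014]) for k in np.linspace(0,6.3,90)])
  cv2.polylines(im,[ps.astype(np.int32)],False,col,1)
cv2.imwrite("pics/t4o.png",im)
# holes centroid
full=cv2.imread("pics/t4_full.png"); g=cv2.cvtColor(full,6)
E
```

```text
[375.599359   411.47772693] [0.59686965 0.07974492 0.105     ]
[374.55724057 404.51327469] [0.60086965 0.08024492 0.105     ]
```

View pics/t4o.png

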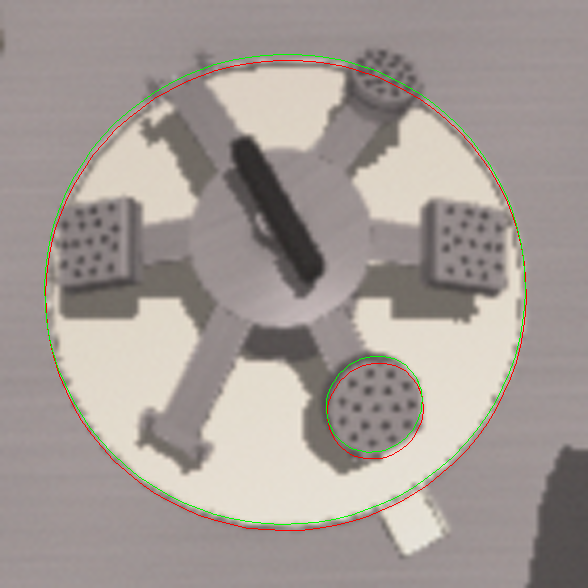

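```bash
cat >> h.py <<'E'
RG=down(28.2)@Rn.from_euler('y',30,degrees=True).as_matrix()
a_=np.radians(-151.8);U=np.array([np.cos(a_),np.sin(a_),0]);N=.5*U+.866*np.array([0,0,1.]);SEAT=np.array([.599,.080,.105])
E
python3 - <<'E'
from h import *
print(RG, -N)
need(SEAT+.158*N+[0,0,.03],RG)
E
```

```text
[[ 0.76323118  0.47255076  0.44065173]
 [ 0.40924097 -0.88130345  0.23627538]
 [ 0.5         0.         -0.8660254 ]] [ 0.44065173  0.23627538 -0.866     ]
shift units [ 5.06 -5.24  3.14] turn units [0.05 5.12 0.1 ] F [-0.2  0.3  0.3] w 0.094 q [ 0.37  0.09 -0.18  1.89  0.03  1.16 -0.89] t 14.1 pos [ 0.4725 -0.167   0.3692]
```

Position first (at height), then tilt.

```bash
python3 -m creep '[[0.7,-0.7,0.3,0,0,0,100],[0.8,-0.8,0.3,0,0,0,100],[0.8,-0.8,0.3,0,0,0,100],[0.8,-0.8,0.3,0,0,0,100],[0.8,-0.8,0.3,0,0,0,100],[0.8,-0.8,0.3,0,0,0,100],[0,-0.3,0,0,0.8,0,100],[0,0,0,0,0.8,0,100],[0,0,0,0,0.8,0,100],[0,0,0,0,0.8,0,100],[0,0,0,0,0.8,0,100],[0,0,0,0,0.8,0,100]]'
python3 - <<'E'
from h import *
need(SEAT+.158*N,RG)
E
```

```text
t: 15.3
tool_pos: [0.5262, 0.0591, 0.3091]
eef_rot: [[0.756, 0.501, 0.422], [0.439, -0.866, 0.24], [0.486, 0.004, -0.874]]
force: [1.0, 1.8, -0.1]
width: 0.0937
shift units [-1.25  0.52  1.87] turn units [-0.12  0.15  0.28] F [ 1.   1.8 -0.1] w 0.0937 q [ 0.25  0.04 -0.39  2.17 -0.35  0.48 -0.91] t 15.3 pos [0.5262 0.0591 0.3091]
```

```bash
python3 -m creep '[[-0.4,0.2,0.6,-0.12,0.15,0.28,100],[-0.4,0.2,0.6,0,0,0,100],[-0.4,0.1,0.6,0,0,0,100],[0,0,0,0,0,0,100]]'
python3 - <<'E'
from h import *
need(SEAT+.090*N,RG)
shot("top","t5",(195,80,140,140),4.2);shot("scene","s5",(180,170,165,175),3.4)
E
```

```text
t: 15.7
tool_pos: [0.5282, 0.0478, 0.243]
eef_rot: [[0.76, 0.476, 0.443], [0.411, -0.879, 0.24], [0.504, -0.0, -0.864]]
force: [-0.0, 1.0, -0.4]
width: 0.0941
shift units [-0.07  0.17  2.28] turn units [-0.02 -0.04  0.03] F [-0.   1.  -0.4] w 0.0941 q [ 0.27  0.14 -0.42  2.25 -0.45  0.3  -0.8 ] t 15.7 pos [0.5282 0.0478 0.243 ]
```

View pics/s5.png

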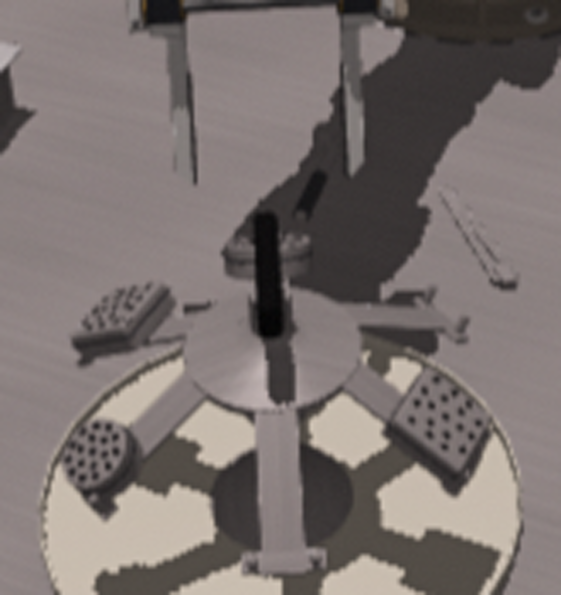

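View pics/t5.png

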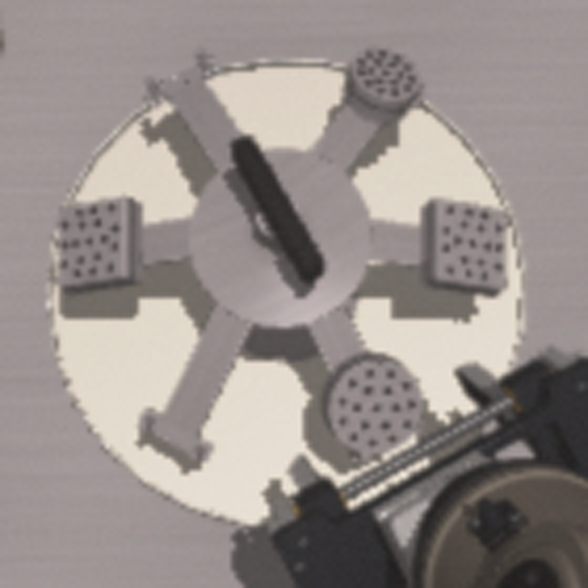

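```bash
python3 -m creep '[[0,0.1,0.5,0,0,0,100],[0,0.05,0.5,0,0,0,100],[0,0,0,0,0,0,100]]'
python3 - <<'E'
from h import *
need(SEAT+.090*N,RG)
E
```

```text
t: 16.1
tool_pos: [0.5472, 0.0538, 0.2237]
eef_rot: [[0.754, 0.478, 0.45], [0.413, -0.878, 0.242], [0.511, 0.003, -0.86]]
force: [-0.6, -0.5, 1.0]
width: 0.094
shift units [-0.32  0.04  1.39] turn units [-0.   -0.12  0.07] F [-0.6 -0.5  1. ] w 0.094 q [ 0.25  0.21 -0.41  2.23 -0.43  0.24 -0.81] t 16.1 pos [0.5472 0.0538 0.2237]
```

```bash
cat >> h.py <<'E'
def RT(t): return down(28.2)@Rn.from_euler('y',t,degrees=True).as_matrix()
E
python3 -m creep '[[-0.2,0.05,0.3,0,-0.4,0,100],[-0.2,0,0.3,0,-0.4,0,100],[0,0,0,0,0,0,100]]'
python3 - <<'E'
from h import *
C=SEAT+.011*N
for t in(30,26,24): need(C-.078*RT(t)[:,2],RT(t))
E
```

```text
t: 16.4
tool_pos: [0.5475, 0.0524, 0.2059]
eef_rot: [[0.788, 0.479, 0.386], [0.432, -0.878, 0.206], [0.438, 0.005, -0.899]]
force: [0.8, 0.3, -0.1]
width: 0.0939
shift units [0.07 0.   0.92] turn units [0.01 0.67 0.08] F [ 0.8  0.3 -0.1] w 0.0939 q [ 0.11  0.23 -0.28  2.21 -0.3   0.29 -0.95] t 16.4 pos [0.5475 0.0524 0.2059]
shift units [0.25 0.   0.91] turn units [0.01 0.01 0.08] F [ 0.8  0.3 -0.1] w 0.0939 q [ 0.11  0.23 -0.28  2.21 -0.3   0.29 -0.95] t 16.4 pos [0.5475 0.0524 0.2059]
shift units [0.34 0.   0.91] turn units [ 0.01 -0.33  0.08] F [ 0.8  0.3 -0.1] w 0.0939 q [ 0.11  0.23 -0.28  2.21 -0.3   0.29 -0.95] t 16.4 pos [0.5475 0.0524 0.2059]
```

```bash
python3 -m creep '[[0.1,0,0.4,0,0,0,100],[0.1,0,0.4,0,0,0,100],[0,0,0,0,0,0,100]]'
python3 - <<'E'
from h import *
C=SEAT+.011*N
for t in(26,): need(C-.078*RT(t)[:,2],RT(t))
shot("top","t6",(195,80,140,140),4.2)
E
```

```text
t: 16.7
tool_pos: [0.5635, 0.0617, 0.1886]
eef_rot: [[0.785, 0.48, 0.391], [0.432, -0.877, 0.208], [0.443, 0.006, -0.896]]
force: [-0.1, -0.2, 0.8]
width: 0.094
shift units [-0.05  0.02  0.12] turn units [ 0.02 -0.05  0.09] F [-0.1 -0.2  0.8] w 0.094 q [ 0.08  0.29 -0.27  2.19 -0.28  0.25 -0.97] t 16.7 pos [0.5635 0.0617 0.1886]
```

View pics/t6.png

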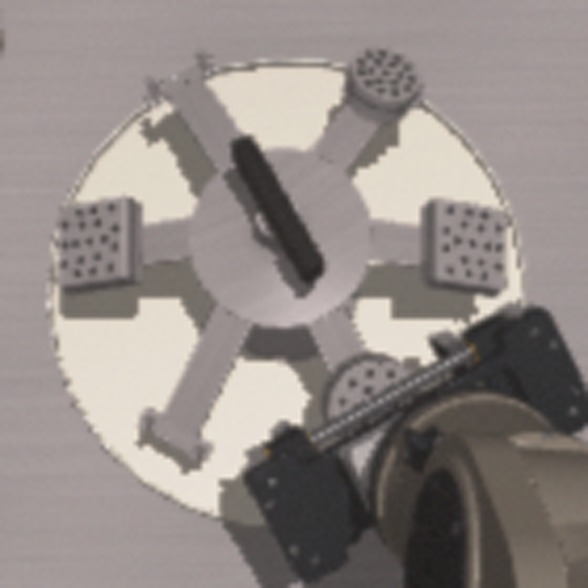

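```bash
python3 -m creep '[[-0.05,0,0.1,0,0,0,75],[0,0,0,0,0,0,70],[0,0,0,0,0,0,65],[0,0,0,0,0,0,62],[0,0,0,0,0,0,50],[0,0,0,0,0,0,50],[0,0,0,0,0,0,40],[0,0,0,0,0,0,40]]' 25
python3 - <<'E'
from h import *
C=SEAT+.011*N
for t in(26,): need(C-.078*RT(t)[:,2],RT(t))
shot("top","t7",(195,80,140,140),4.2)
E
```

```text
t: 17.55
tool_pos: [0.5628, 0.0605, 0.1857]
eef_rot: [[0.786, 0.478, 0.392], [0.431, -0.878, 0.208], [0.443, 0.006, -0.896]]
force: [1.3, -0.8, -2.2]
width: 0.0557
shift units [ 0.03 -0.    0.05] turn units [ 0.02 -0.05  0.08] F [ 1.3 -0.8 -2.2] w 0.0557 q [ 0.09  0.29 -0.27  2.19 -0.29  0.24 -0.96] t 17.55 pos [0.5628 0.0605 0.1857]
```

View pics/t7.png

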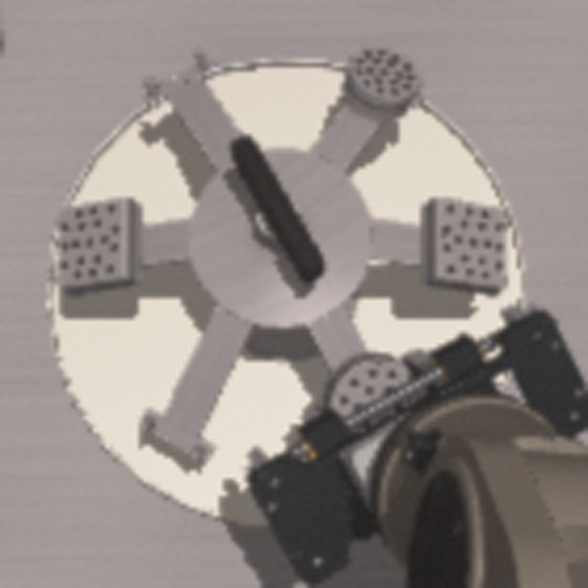

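```bash
python3 -m creep '[[-0.02,0,-0.3,0,0,0,30],[-0.03,0,-0.5,0,0,0,30],[-0.04,0,-0.6,0,0,0,30],[-0.04,0,-0.6,0,0,0,30],[0,0,-0.6,0,0,0,30],[0,0,-0.6,0,0,0,30],[0,0,-0.3,0,0,0,30],[0,0,0,0,0,0,30]]' 25
python3 - <<'E'
from h import *
C=SEAT+.011*N
for t in(26,): need(C-.078*RT(t)[:,2],RT(t))
shot("top","t8",(195,80,140,140),4.2);shot("scene","s8",(180,130,165,175),3.4)
E
```

```text
t: 18.4
tool_pos: [0.5145, 0.0354, 0.2837]
eef_rot: [[0.786, 0.479, 0.391], [0.432, -0.878, 0.207], [0.442, 0.006, -0.897]]
force: [0.4, -0.9, -1.8]
width: 0.0558
shift units [0.21 0.01 3.78] turn units [ 0.02 -0.04  0.08] F [ 0.4 -0.9 -1.8] w 0.0558 q [ 0.16  0.06 -0.28  2.2  -0.33  0.48 -0.92] t 18.4 pos [0.5145 0.0354 0.2837]
```

View pics/t8.png

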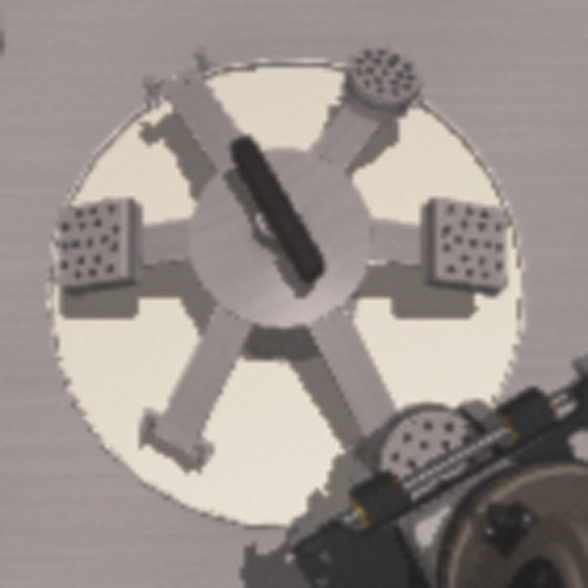

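View pics/s8.png

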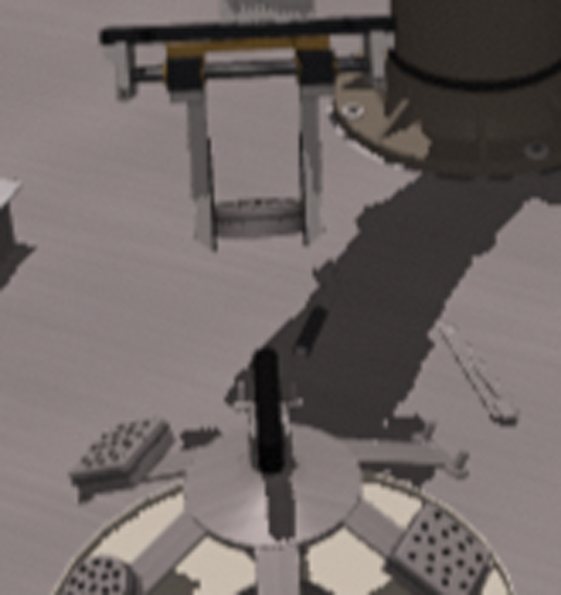

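```bash
cat >> h.py <<'E'
R0=np.array([[0.786,0.478,0.392],[0.431,-0.878,0.208],[0.443,0.006,-0.896]]);P0=np.array([.5628,.0605,.1857])
REL=R0.T@(SEAT-P0)   # carrier origin in tool
CR=R0.T@np.column_stack([np.cross([-U[1]*-1,-U[0],0],N) if 0 else np.cross(np.cross([0,0,1],U),N),np.cross([0,0,1],U),N])
NT=R0.T@N            # carrier axis in tool
def car():
    s=arm.observe();R=np.array(s["eef_rot"]);print("carrier est",np.round(np.array(s["tool_pos"])+R@REL,4),"axis",np.round(R@NT,3))
def goal(yaw,origin):
    R=down(yaw); 
    v=R@NT; k=np.cross(v,[0,0,1]); s=np.linalg.norm(k); R=Rn.from_rotvec(k/s*np.arcsin(s)).as_matrix()@R
    return np.array(origin)-R@REL,R
E
python3 - <<'E'
from h import *
print(REL,NT); car()
p,R=goal(28.5,[.478,-.334,.18]);print(p); need(p,R)
E
```

```text
[ 0.0011076 -0.0003016  0.0905536] [-0.06454895  0.00201426 -0.99781676]
carrier est [0.5506 0.0553 0.2016] axis [-0.438 -0.237  0.867]
[ 0.48222232 -0.33184302  0.27043667]
shift units [-6.32 10.24 -2.6 ] turn units [ 0.02 -4.98  0.02] F [ 0.5 -0.1 -1.4] w 0.0556 q [ 0.16  0.06 -0.28  2.2  -0.32  0.48 -0.92] t 18.5 pos [0.5146 0.0357 0.2824]
```

```bash
python3 - <<'E'
from h import *
need(P0,R0)
E
python3 -m creep '[[0,0,0.5,0,0,0,30],[0.02,0,0.6,0,0,0,30],[0.03,0,0.6,0,0,0,30],[0.03,0,0.5,0,0,0,30],[0.03,0,0.4,0,0,0,30],[0,0,0,0,0,0,30]]' 25
python3 - <<'E'
from h import *
need(P0,R0);car()
E
```

```text
shift units [0.2  0.03 3.69] turn units [-0.01  0.02  0.  ] F [ 0.5 -0.1 -1.4] w 0.0556 q [ 0.16  0.06 -0.28  2.2  -0.32  0.48 -0.92] t 18.5 pos [0.5146 0.0357 0.2824]
t: 19.1
tool_pos: [0.5483, 0.0552, 0.2065]
eef_rot: [[0.789, 0.48, 0.384], [0.433, -0.877, 0.208], [0.437, 0.002, -0.899]]
force: [-0.2, -0.6, -0.5]
width: 0.0556
shift units [0.15 0.08 0.85] turn units [-0.04  0.07  0.  ] F [-0.2 -0.6 -0.5] w 0.0556 q [ 0.11  0.24 -0.28  2.2  -0.29  0.3  -0.96] t 19.1 pos [0.5483 0.0552 0.2065]
carrier est [0.5838 0.0748 0.1255] axis [-0.433 -0.238  0.869]
```

```bash
python3 -m creep '[[0.12,0.07,0.15,-0.04,0.07,0,30],[0,0,0.15,0,0,0,30],[0,0,0,0,0,0,30]]' 25
python3 - <<'E'
from h import *
need(P0,R0);car()
E
```

```text
t: 19.4
tool_pos: [0.5561, 0.0569, 0.1996]
eef_rot: [[0.786, 0.479, 0.392], [0.431, -0.878, 0.208], [0.444, 0.006, -0.896]]
force: [-0.5, 0.4, -1.1]
width: 0.0556
shift units [ 0.02 -0.    0.53] turn units [-0. -0.  0.] F [-0.5  0.4 -1.1] w 0.0556 q [ 0.11  0.26 -0.28  2.2  -0.29  0.27 -0.96] t 19.4 pos [0.5561 0.0569 0.1996]
carrier est [0.5924 0.0765 0.1189] axis [-0.441 -0.237  0.866]
```

```bash
python3 -m creep '[[0,0,0.2,0,0,0,30],[0.02,0,0.2,0,0,0,30],[0,0,0,0,0,0,30]]' 25
python3 - <<'E'
from h import *
need(P0,R0);car()
E
```

```text
t: 19.7
tool_pos: [0.562, 0.0595, 0.1893]
eef_rot: [[0.785, 0.478, 0.394], [0.431, -0.878, 0.208], [0.445, 0.007, -0.895]]
force: [0.1, 0.6, -1.9]
width: 0.0553
shift units [-0.02 -0.02  0.12] turn units [ 0.01 -0.02  0.  ] F [ 0.1  0.6 -1.9] w 0.0553 q [ 0.1   0.28 -0.28  2.19 -0.28  0.25 -0.97] t 19.7 pos [0.562  0.0595 0.1893]
carrier est [0.5984 0.0791 0.1087] axis [-0.443 -0.237  0.865]
```

```bash
python3 -m creep '[[0,0,0.1,0,0,0,30],[0,0,0.05,0,0,0,30],[0,0,0,0,0,0,30]]' 25
python3 - <<'E'
from h import *
need(P0,R0);car()
E
```

```text
t: 20.0
tool_pos: [0.5639, 0.0601, 0.1857]
eef_rot: [[0.785, 0.478, 0.395], [0.43, -0.878, 0.207], [0.446, 0.007, -0.895]]
force: [-0.9, -0.3, -0.8]
width: 0.0555
shift units [-0.02 -0.03 -0.01] turn units [ 0.02 -0.02  0.  ] F [-0.9 -0.3 -0.8] w 0.0555 q [ 0.09  0.29 -0.28  2.19 -0.28  0.24 -0.97] t 20.0 pos [0.5639 0.0601 0.1857]
carrier est [0.6003 0.0796 0.1051] axis [-0.443 -0.236  0.865]
```

```bash
python3 -m creep '[[0,0,0,0,0,0,62],[0,0,0,0,0,0,66],[0,0,0,0,0,0,70],[0,0,0,0,0,0,70],[0,0,-0.13,0,0,0,70],[0,0,-0.12,0,0,0,70],[0,0,0,0,0,0,70]]' 25
python3 - <<'E'
from h import *
s=arm.observe();R=s['eef_rot'];print(np.array(R).T@(SEAT-s['tool_pos']))
shot("top","t9",(195,80,140,140),4.2);shot("scene","s9",(180,130,165,175),3.4)
need(P0,R0)
E
```

```text
t: 20.7
tool_pos: [0.5611, 0.0586, 0.1933]
eef_rot: [[0.785, 0.478, 0.396], [0.43, -0.879, 0.207], [0.446, 0.008, -0.895]]
force: [0.1, 0.4, -0.3]
width: 0.0655
[-0.00050344 -0.00142385  0.09845723]
shift units [-0.04 -0.03  0.25] turn units [ 0.02 -0.03  0.  ] F [ 0.   0.9 -0.5] w 0.0657 q [ 0.1   0.28 -0.28  2.19 -0.28  0.25 -0.97] t 20.8 pos [0.5612 0.0587 0.193 ]
```

View pics/t9.png

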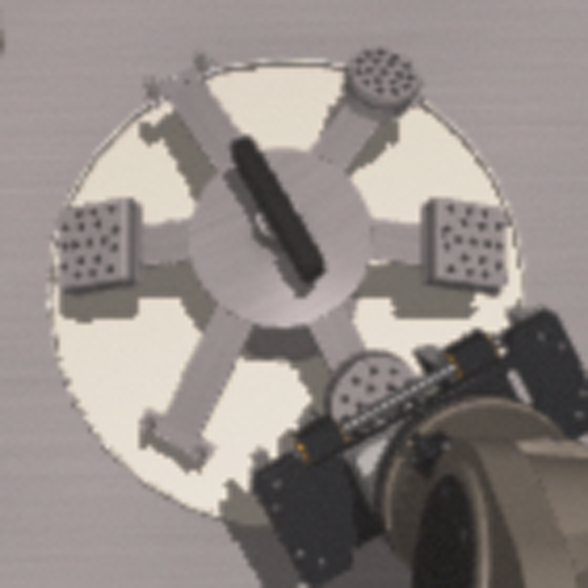

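View pics/s9.png

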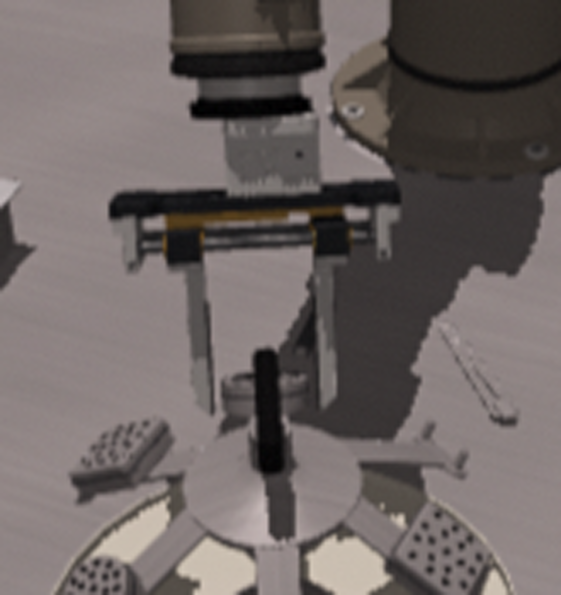

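```bash
python3 -m creep '[[0,0,0,0,0,0,65],[0,0,0,0,0,0,60],[0,0,0,0,0,0,50],[0,0,0,0,0,0,40],[0,0,0,0,0,0,30],[0,0,0,0,0,0,30]]' 25
python3 - <<'E'
from h import *
s=arm.observe();print(repr(np.round(s['eef_rot'],4)),np.round(s['tool_pos'],4),s['width'],s['force'])
E
python3 -m creep '[[-0.02,0,-0.2,0,0,0,30],[-0.03,0,-0.4,0,0,0,30],[-0.04,0,-0.6,0,0,0,30],[-0.04,0,-0.6,0,0,0,30],[0,0,-0.6,0,0,0,30],[0,0,-0.6,0,0,0,30],[0,0,-0.5,0,0,0,30],[0,0,-0.3,0,0,0,30],[0,0,0,0,0,0,30]]' 25
python3 - <<'E'
from h import *
shot("scene","s10",(180,130,165,175),3.4); s=arm.observe();print(s['tool_pos'],s['width'],s['force'])
E
```

```text
t: 21.4
tool_pos: [0.5612, 0.0586, 0.193]
eef_rot: [[0.785, 0.478, 0.395], [0.43, -0.878, 0.207], [0.446, 0.008, -0.895]]
force: [-0.9, -0.6, 0.8]
width: 0.0555
array([[ 0.7846,  0.4777,  0.3953],
       [ 0.4304, -0.8785,  0.2073],
       [ 0.4463,  0.0075, -0.8949]]) [0.5612 0.0586 0.193 ] 0.055505611361871945 [-0.86848408 -0.61166122  0.79206855]
t: 22.3
tool_pos: [0.5071, 0.031, 0.3006]
eef_rot: [[0.785, 0.478, 0.394], [0.431, -0.879, 0.206], [0.445, 0.008, -0.896]]
force: [0.5, 0.5, -1.5]
width: 0.0558
[0.50721167 0.03107341 0.30002759] 0.05535033122354682 [-0.39202141  0.18732005 -1.32790152]
```

View pics/s10.png

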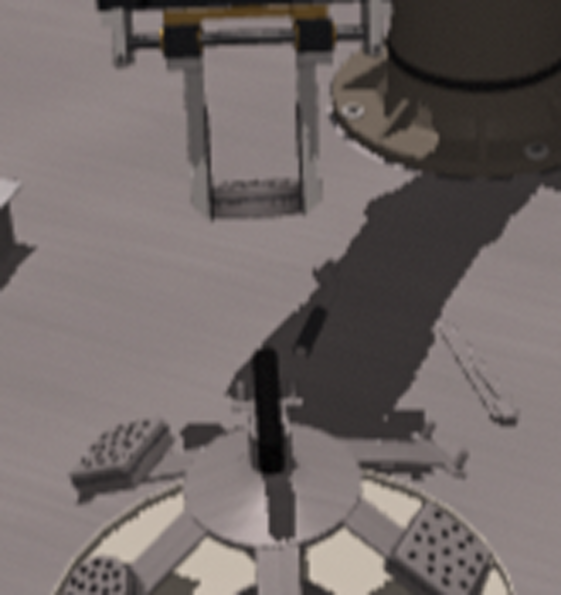

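```bash
cat >> h.py <<'E'
R0=np.array([[ 0.7846,  0.4777,  0.3953],[ 0.4304, -0.8785,  0.2073],[ 0.4463,  0.0075, -0.8949]]);P0=np.array([.5612,.0586,.193])
REL=R0.T@(SEAT-P0); REL[1]=0; NT=R0.T@N; NT[1]=0; NT/=np.linalg.norm(NT)
E
python3 - <<'E'
from h import *
print(REL,NT); car()
p,R=goal(28.5,[.478,-.334,.19]);print(p); need(p,R)
E
```

```text
[-0.00040596  0.          0.09812976] [-0.0609318   0.         -0.99814193]
carrier est [0.5455 0.0511 0.2119] axis [-0.441 -0.232  0.867]
[ 0.48361074 -0.33095361  0.28792269]
shift units [-6.   10.22 -2.44] turn units [ 0.07 -4.98  0.02] F [-0.4  0.2 -1.3] w 0.0554 q [ 0.18  0.02 -0.28  2.2  -0.33  0.52 -0.92] t 22.35 pos [0.5072 0.0311 0.3   ]
```

```bash
python3 -m creep '[[0,0.4,0,0,-0.5,0,30],[0,0.8,0,0,-0.9,0,30],[0,0.9,0,0,-0.9,0,30],[0,0.9,0,0,-0.9,0,30],[0,0.9,0,0,-0.9,0,30],[0,0.9,0,0,-0.8,0,30],[0,0.9,0,0,0,0,30],[0,0.9,0,0,0,0,30],[0,0.8,0,0,0,0,30],[0,0.5,0,0,0,0,30],[0,0,0,0,0,0,30]]' 25
python3 - <<'E'
from h import *
car()
p,R=goal(28.5,[.478,-.334,.19]); need(p,R)
E
```

```text
t: 23.45
tool_pos: [0.6244, -0.1827, 0.2901]
eef_rot: [[0.873, 0.482, -0.074], [0.48, -0.876, -0.043], [-0.086, 0.002, -0.996]]
force: [-1.9, 0.1, -2.0]
width: 0.0554
carrier est [ 0.6168 -0.1871  0.1923] axis [0.021 0.014 1.   ]
shift units [-6.47  2.07  0.63] turn units [0.02 0.24 0.05] F [-1.9  0.1 -2. ] w 0.0554 q [ 0.25  0.43 -0.12  1.63  0.11  1.16 -0.97] t 23.45 pos [ 0.6244 -0.1827  0.2901]
```

```bash
python3 -m creep '[[-0.6,0.2,0,0,0.24,0,30],[-0.8,0.3,0,0,0,0,30],[-0.9,0.3,0,0,0,0,30],[-0.9,0.3,0,0,0,0,30],[-0.9,0.3,0,0,0,0,30],[-0.8,0.3,0,0,0,0,30],[-0.5,0.2,0,0,0,0,30],[-0.2,0,0,0,0,0,30],[0,0,0,0,0,0,30]]' 25
python3 - <<'E'
from h import *
car()
p,R=goal(28.5,[.478,-.334,.19]); need(p,R)
shot("top","t11",(395,140,125,135),4.2);shot("scene","s11",(75,120,125,130),4.2)
E
```

```text
t: 24.35
tool_pos: [0.5011, -0.3076, 0.2966]
eef_rot: [[0.87, 0.491, -0.055], [0.49, -0.871, -0.024], [-0.06, -0.006, -0.998]]
force: [0.6, -0.5, -1.2]
width: 0.0556
carrier est [ 0.4953 -0.3102  0.1987] axis [ 0.002 -0.005  1.   ]
shift units [-0.87  0.39  0.34] turn units [-0.05 -0.01  0.15] F [ 0.6 -0.5 -1.2] w 0.0556 q [ 0.48  0.31 -0.07  1.79  0.07  1.09 -0.68] t 24.35 pos [ 0.5011 -0.3076  0.2966]
```

View pics/t11.png

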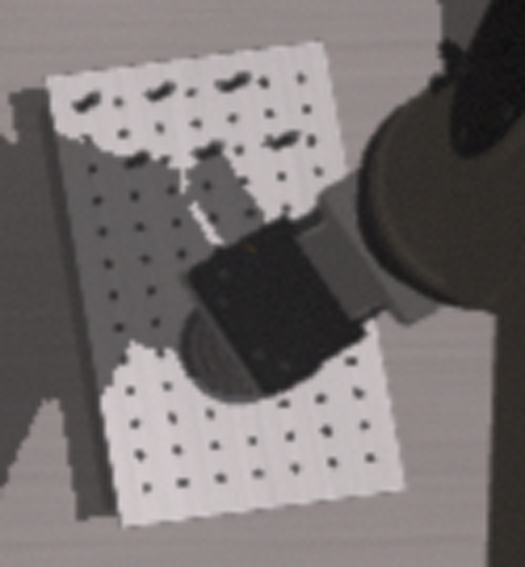

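View pics/s11.png

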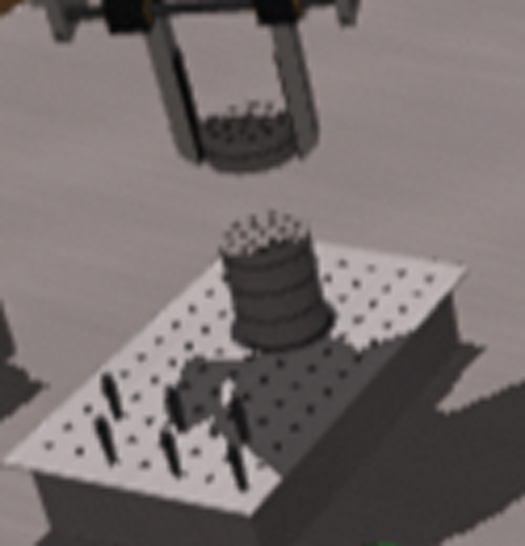

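```bash
python3 - <<'E'
from h import *
s=lambda x,y:(75+x/5-.4,160+y/5-.4)
A,B,C=[onz("scene",*s(*q),.06)[:2] for q in((5,350),(300,412),(557,118))]
print(A,B,C,np.linalg.norm(A-B),np.linalg.norm(B-C),"mid",(A+C)/2)
xb=(B-C)/np.linalg.norm(B-C);print(xb,"pile",(A+C)/2-.04*xb)
g2=lambda x,y:(395+x/4.2-.4,140+y/4.2-.4)
print(tri(s(314,80),g2(281,337)))
for h in(.122,.124,.126,.128): print(h,onz("scene",*s(314,80),h),onz("top",*g2(281,337),h))
E
```

```text
[ 0.65486939 -0.39825662] [ 0.636796   -0.23209171] [ 0.36810256 -0.26410387] 0.16714492437746215 0.27059368248823196 mid [ 0.51148598 -0.33118024]
[0.99297749 0.11830343] pile [ 0.47176688 -0.33591238]
(array([ 0.47745614, -0.33254797,  0.1314188 ]), [np.float64(0.0014949560100143333), np.float64(0.0014949560100143723)])
0.122 [ 0.46558689 -0.34217585  0.122     ] [ 0.4790672  -0.33767322  0.122     ]
0.124 [ 0.46809488 -0.33974033  0.124     ] [ 0.47889    -0.33688259  0.124     ]
0.126 [ 0.47060288 -0.3373048   0.126     ] [ 0.47871281 -0.33609196  0.126     ]
0.128 [ 0.47311088 -0.33486927  0.128     ] [ 0.47853561 -0.33530133  0.128     ]
```

```bash
python3 - <<'E'
from h import *
p,R=goal(28.5,[.476,-.3355,.155]); need(p,R)
E
python3 -m creep '[[-0.3,0.2,0.3,-0.05,0,0.15,30],[-0.3,0.1,0.3,0,0,0,30],[-0.1,0.1,0.3,0,0,0,30],[0,0,0.2,0,0,0,30],[0,0,0,0,0,0,30]]' 25
python3 - <<'E'
from h import *
car()
p,R=goal(28.5,[.476,-.3355,.145]); need(p,R)
E
```

```text
shift units [-0.92  0.42  1.51] turn units [-0.05 -0.01  0.16] F [ 0.6 -0.8 -0.6] w 0.0557 q [ 0.48  0.31 -0.07  1.79  0.07  1.09 -0.68] t 24.45 pos [ 0.502  -0.3069  0.2966]
t: 24.95
tool_pos: [0.488, -0.3281, 0.2606]
eef_rot: [[0.876, 0.48, -0.053], [0.479, -0.877, -0.028], [-0.06, -0.001, -0.998]]
force: [-0.7, -0.3, -0.8]
width: 0.0552
carrier est [ 0.4824 -0.331   0.1627] axis [-0.    -0.001  1.   ]
shift units [-0.22  0.03  0.6 ] turn units [-0.01 -0.01  0.03] F [-0.7 -0.3 -0.8] w 0.0552 q [ 0.51  0.34 -0.06  1.83  0.08  1.01 -0.66] t 24.95 pos [ 0.488  -0.3281  0.2606]
```

```bash
python3 -m creep '[[-0.2,0.03,0.2,0,0,0,30],[0,0,0.25,0,0,0,30],[0,0,0,0,0,0,30]]' 25
python3 - <<'E'
from h import *
car()
p,R=goal(28.5,[.476,-.3355,.145]); need(p,R)
shot("top","t12",(395,140,125,135),4.2);shot("scene","s12",(100,130,90,90),6.6)
E
```

```text
t: 25.25
tool_pos: [0.4822, -0.3322, 0.2462]
eef_rot: [[0.875, 0.481, -0.053], [0.48, -0.877, -0.028], [-0.06, -0.001, -0.998]]
force: [-0.4, -0.5, -1.1]
width: 0.0554
carrier est [ 0.4766 -0.3351  0.1483] axis [-0.    -0.001  1.   ]
shift units [-0.01 -0.    0.11] turn units [-0.01 -0.01  0.04] F [-0.4 -0.5 -1.1] w 0.0554 q [ 0.51  0.35 -0.05  1.85  0.08  0.98 -0.65] t 25.25 pos [ 0.4822 -0.3322  0.2462]
```

View pics/t12.png

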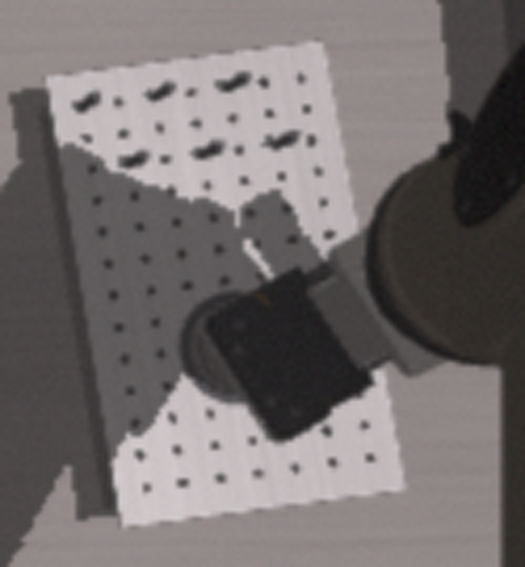

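View pics/s12.png

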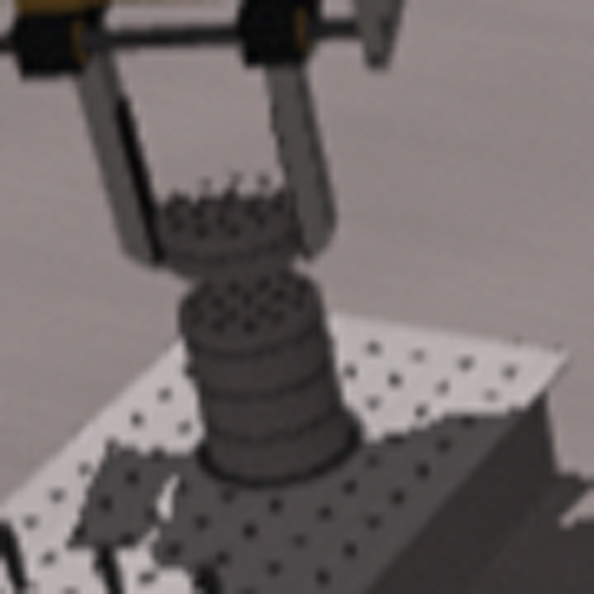

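```bash
python3 - <<'E'
from h import *
im=cv2.imread("pics/s12.png")
f=lambda p:((np.array(proj("scene",p))-[100,130]+.5)*6.6)
def circ(c,z,col):
  ps=np.array([f([c[0]+.028*np.cos(k),c[1]+.028*np.sin(k),z]) for k in np.linspace(0,6.3,60)]);cv2.polylines(im,[ps.astype(np.int32)],False,col,1)
for z in(.1483,.1683): circ((.4766,-.3351),z,(0,0,255))
circ((.4766,-.3351),.128,(0,255,0));circ((.4766,-.3351),.06,(0,255,0))
cv2.imwrite("pics/s12o.png",im)
im=cv2.imread("pics/c2.png")
f=lambda p:((np.array(proj("top",p))-[395,140]+.5)*4.2)
circ((.4766,-.3351),.128,(0,255,0));circ((.4766,-.3351),.06,(0,255,0))
cv2.imwrite("pics/c2o.png",im)
E
```

```text
(no output)
```

View pics/s12o.png

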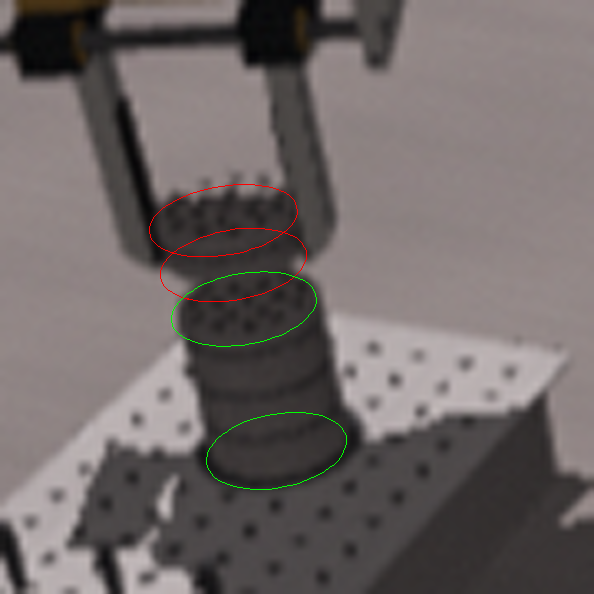

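View pics/c2o.png

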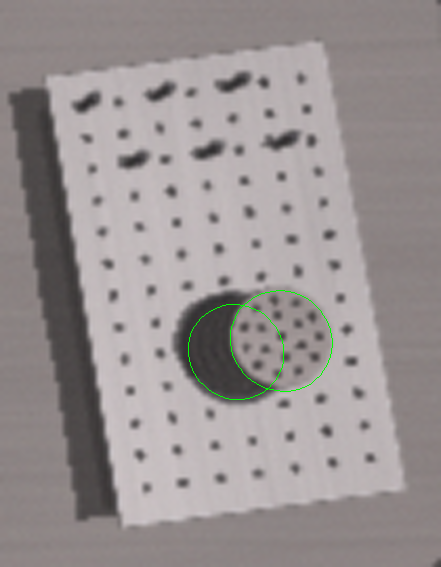

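```bash
python3 -m creep '[[0.06,0.03,0.1,0,0,0,30],[0,0,0.1,0,0,0,30],[0,0,0.1,0,0,0,30],[0,0,0,0,0,0,30]]' 25
python3 - <<'E'
from h import *
car()
p,R=goal(28.2,[.4785,-.335,.125]); need(p,R)
shot("scene","s13",(100,130,90,90),6.6)
E
```

```text
t: 25.75
tool_pos: [0.485, -0.3323, 0.238]
eef_rot: [[0.875, 0.481, -0.051], [0.48, -0.877, -0.029], [-0.058, 0.001, -0.998]]
force: [-0.5, -0.1, -0.6]
width: 0.0557
carrier est [ 0.4796 -0.3354  0.1401] axis [-0.003 -0.     1.   ]
shift units [ 0.01 -0.02  0.5 ] turn units [ 0.01 -0.02  0.09] F [-0.5 -0.1 -0.6] w 0.0557 q [ 0.51  0.36 -0.06  1.85  0.08  0.96 -0.66] t 25.75 pos [ 0.485  -0.3323  0.238 ]
```

View pics/s13.png

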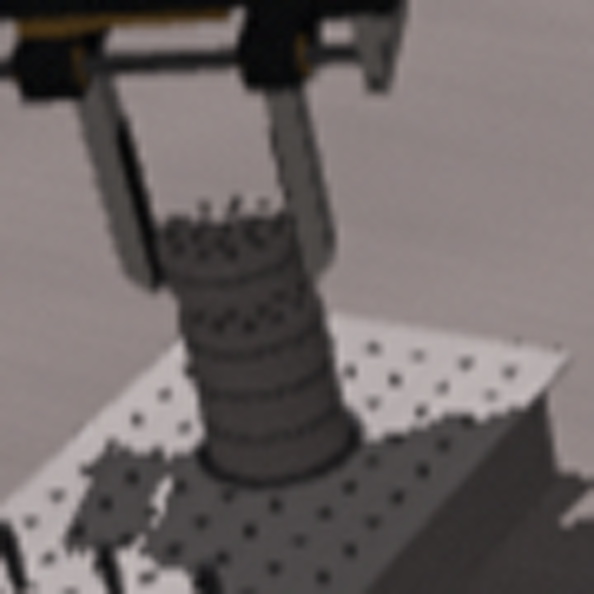

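```bash
python3 -m creep '[[0,-0.04,0.06,0,0,0,30],[0,0,0.05,0,0,0,30],[0,0,0.05,0,0,0,30],[0,0,0.05,0,0,0,30],[0,0,0,0,0,0,30]]' 25
python3 - <<'E'
from h import *
car()
p,R=goal(28.2,[.4785,-.334,.125]); need(p,R)
E
```

```text
t: 26.3
tool_pos: [0.4841, -0.3314, 0.2316]
eef_rot: [[0.875, 0.481, -0.05], [0.48, -0.877, -0.029], [-0.058, 0.001, -0.998]]
force: [-0.3, -0.2, -1.4]
width: 0.0553
carrier est [ 0.4788 -0.3345  0.1337] axis [-0.003 -0.     1.   ]
shift units [ 0.03 -0.01  0.29] turn units [ 0.02 -0.03  0.09] F [-0.3 -0.2 -1.4] w 0.0553 q [ 0.51  0.37 -0.06  1.86  0.08  0.95 -0.66] t 26.3 pos [ 0.4841 -0.3314  0.2316]
```

```bash
for i in 1 ; do python3 -m creep '[[0,0,0.05,0,0,0,30],[0,0,0.05,0,0,0,30],[0,0,0,0,0,0,30]]' 25; done; python3 - <<'E'
from h import *
car()
E
python3 -m creep '[[0,0,0.05,0,0,0,30],[0,0,0,0,0,0,30]]' 25
```

```text
t: 26.6
tool_pos: [0.4839, -0.3316, 0.2284]
eef_rot: [[0.875, 0.481, -0.05], [0.48, -0.877, -0.029], [-0.058, 0.001, -0.998]]
force: [-0.5, -0.2, -1.7]
width: 0.0554
carrier est [ 0.4786 -0.3347  0.1304] axis [-0.003 -0.     1.   ]
t: 26.8
tool_pos: [0.4838, -0.3317, 0.2267]
eef_rot: [[0.875, 0.481, -0.05], [0.48, -0.877, -0.029], [-0.058, 0.001, -0.998]]
force: [0.1, 0.0, -1.0]
width: 0.0556
```

```bash
python3 -m creep '[[0,0,0.04,0,0,0,30],[0,0,0,0,0,0,30]]' 25|grep -E "pos|force"
python3 -m creep '[[0,0,0.04,0,0,0,30],[0,0,0,0,0,0,30]]' 25|grep -E "pos|force"
```

```text
tool_pos: [0.4839, -0.3317, 0.2255]
force: [0.0, 0.5, -0.8]
tool_pos: [0.4839, -0.3315, 0.2247]
force: [-1.9, 3.0, -2.5]
```

```bash
python3 - <<'E'
from h import *
shot("scene","s14",(100,130,90,90),6.6)
car()
E
```

```text
carrier est [ 0.4786 -0.3346  0.1268] axis [-0.003 -0.     1.   ]
```

View pics/s14.png

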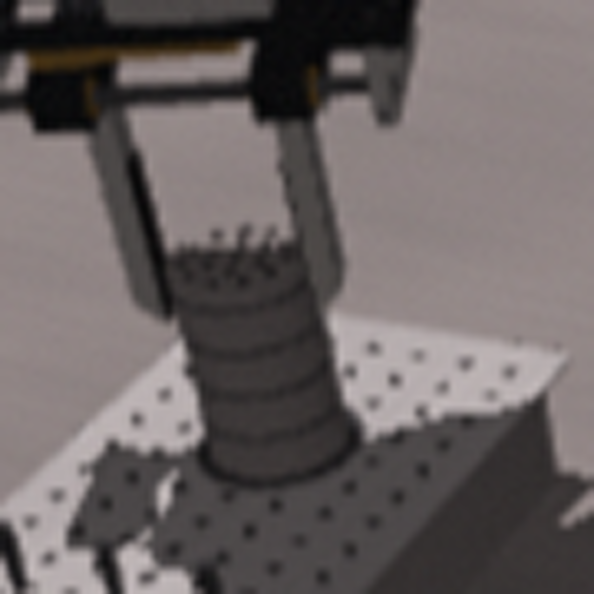

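```bash
python3 -m creep '[[0,0,0,0,0,0,30],[0,0,0,0,0,0,30]]' 25|grep -E "pos|force|width"
python3 -c "
from station import arm;s=arm.observe();print(s['wrist_torque'])"
```

```text
tool_pos: [0.4838, -0.3314, 0.2247]
force: [-1.6, 1.9, 0.1]
width: 0.0556
[ 0.14045214  0.07621044 -0.00061455]
```

```bash
python3 -m creep '[[0,0,0.04,0,0,0,30],[0,0,0,0,0,0,30],[0,0,0,0,0,0,30]]' 25|grep -E "pos|force|width"
python3 -c "
from station import arm;s=arm.observe();print(s['wrist_torque'],s['force'])"
```

```text
tool_pos: [0.4838, -0.3312, 0.2245]
force: [-0.5, 0.7, -0.7]
width: 0.0557
[0.3856398  0.01708697 0.04134082] [-0.54027684  0.7259263  -0.70589751]
```

```bash
python3 -m creep '[[0,0,0.06,0,0,0,30]]' 25|grep -E "pos|force|width"
python3 -c "
from station import arm;s=arm.observe();print(s['wrist_torque'],s['force'])"
```

```text
tool_pos: [0.4839, -0.3311, 0.224]
force: [-9.1, 10.4, 33.8]
width: 0.0554
[ 2.41906883  2.77986088 -0.21157599] [-9.0745683  10.43144985 33.83341369]
```

```bash
python3 -m creep '[[0,0,0.02,0,0,0,30],[0,0,0.02,0,0,0,30],[0,0,0.02,0,0,0,30]]' 25|grep -E "pos|force|width"
python3 - <<'E'
from h import *
car()
shot("scene","s15",(100,130,90,90),6.6);shot("top","t15",(395,140,125,135),4.2)
E
```

```text
tool_pos: [0.4838, -0.3311, 0.224]
force: [-3.4, 4.6, 12.1]
width: 0.0555
carrier est [ 0.4787 -0.3341  0.1261] axis [-0.004 -0.     1.   ]
```

View pics/s15.png

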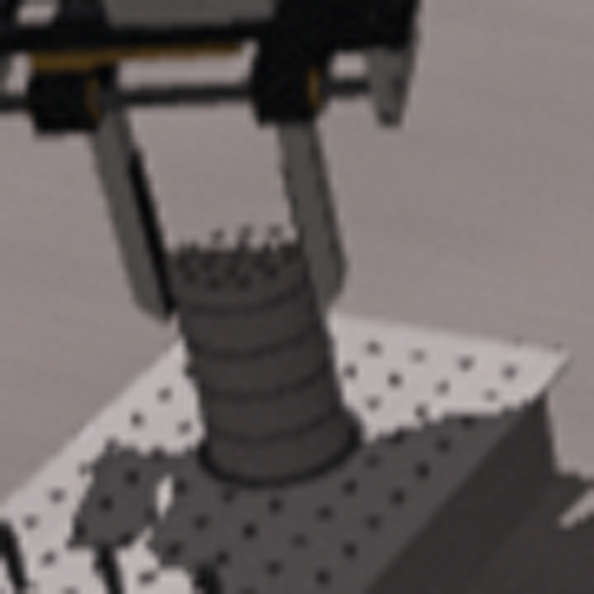

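```bash
python3 -m creep '[[0,0,0,0,0,0,61],[0,0,0,0,0,0,64],[0,0,0,0,0,0,68],[0,0,0,0,0,0,75],[0,0,0,0,0,0,90],[0,0,0,0,0,0,100],[0,0,-0.2,0,0,0,100],[0,0,-0.6,0,0,0,100],[0,0,-1,0,0,0,100],[0,0,-1,0,0,0,100],[0,0,-1,0,0,0,100],[0,0,-1,0,0,0,100]]' 25
python3 -m creep '[[-0.5,0.5,-0.5,0,0,0,100],[-0.8,0.8,0,0,0,0,100],[-0.8,0.8,0,0,0,0,100],[-0.8,0.8,0,0,0,0,100],[-0.8,0.8,0,0,0,0,100],[-0.8,0.8,0,0,0,0,100],[0,0.8,0,0,0,0,100],[0,0.8,0,0,0,0,100],[0,0,0,0,0,0,100]]'
python3 - <<'E'
from h import *
shot("scene","s16",(100,130,90,90),6.6);shot("top","t16",(395,140,125,135),4.2)
E
```

```text
t: 29.45
tool_pos: [0.4899, -0.3266, 0.3705]
eef_rot: [[0.875, 0.481, -0.054], [0.48, -0.877, -0.027], [-0.061, -0.003, -0.998]]
force: [-0.1, -0.5, 0.4]
width: 0.0939
t: 30.35
tool_pos: [0.4603, -0.5591, 0.406]
eef_rot: [[0.874, 0.484, -0.044], [0.483, -0.875, -0.034], [-0.055, 0.008, -0.998]]
force: [-0.9, 0.8, -0.2]
width: 0.0942
```

View pics/s16.png

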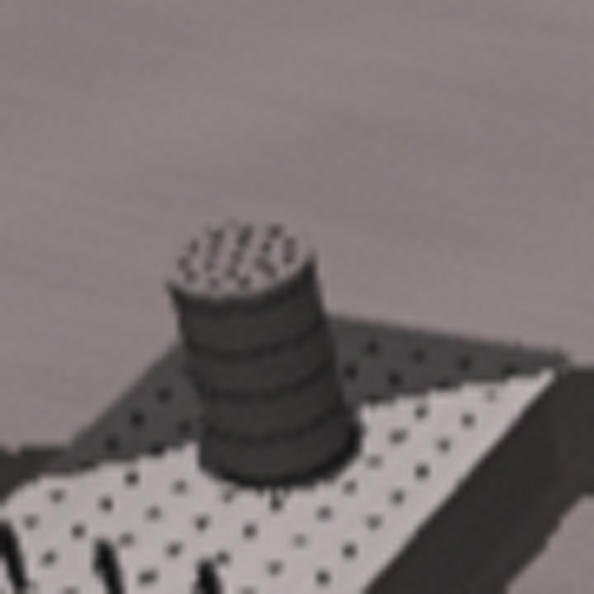

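View pics/t16.png

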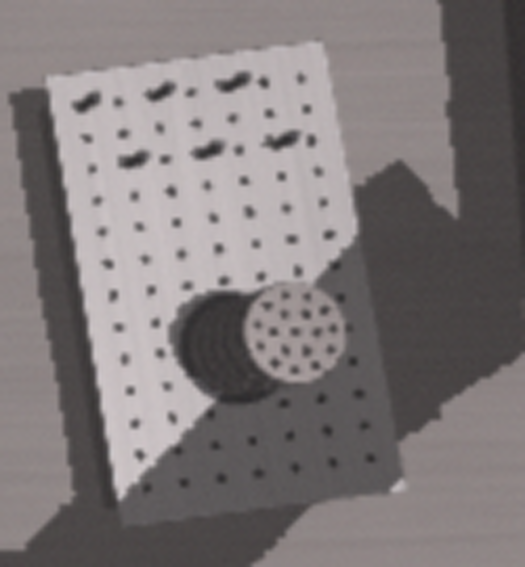

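```bash
python3 - <<'E'
from h import *
h=.1265
g2=lambda x,y:(395+x/4.2-.4,140+y/4.2-.4)
def face(f):
    im=cv2.imread(f)[140:275,395:520]; return im
# lit-face segmentation: circle detection in 4x upsampled crops
for f,h,c in(("pics/top0.png",.1265,(281,337)),("pics/t16_full.png",.1465,(296,332))):
    im=cv2.resize(face(f),None,fx=4.2,fy=4.2,interpolation=2)
    g=cv2.medianBlur(cv2.cvtColor(im,6),7)
    C=cv2.HoughCircles(g,3,1.5,200,param1=100,param2=.5,minRadius=45,maxRadius=56)
    print(C, onz("top",*g2(*c),h))
    if C is not None:
        for q in C[0][:3]: print(q,onz("top",*g2(q[0],q[1]),h))
s=arm.observe();print(s['t'],s['width'],s['force'])
shot("top","t17",(0,0,560,420),1.4);shot("scene","s17",(0,0,560,420),1.4)
E
```

```text
[[[231.75 345.75  55.05]
  [105.75 120.75  53.4 ]
  [309.75  93.75  51.6 ]
  [506.25 227.25  49.5 ]
  [105.75 564.75  49.8 ]
  [389.25 543.75  53.25]
  [ 32.25 326.25  55.05]
  [494.25   3.75  54.45]]] [ 0.47866851 -0.33589431  0.1265    ]
[231.75 345.75  55.05] [ 0.47434101 -0.30840002  0.1265    ]
[105.75 120.75  53.4 ] [ 0.60248498 -0.24570661  0.1265    ]
[309.75  93.75  51.6 ] [ 0.61552027 -0.36082071  0.1265    ]
[[[294.75 332.25  49.95]
  [249.75 102.75  53.4 ]
  [116.25 425.25  53.4 ]
  [ 36.75 135.75  48.3 ]
  [338.25 554.25  55.05]
  [476.25 165.75  53.4 ]
  [501.75 429.75  55.05]]] [ 0.47946663 -0.33629597  0.1465    ]
[294.75 332.25  49.95] [ 0.47934345 -0.3356095   0.1465    ]
[249.75 102.75  53.4 ] [ 0.60690503 -0.31916916  0.1465    ]
[116.25 425.25  53.4 ] [ 0.43066769 -0.23597505  0.1465    ]
30.45 0.09387316728215024 [-0.41769171  0.41233246  0.00056148]
```

View pics/t17.png

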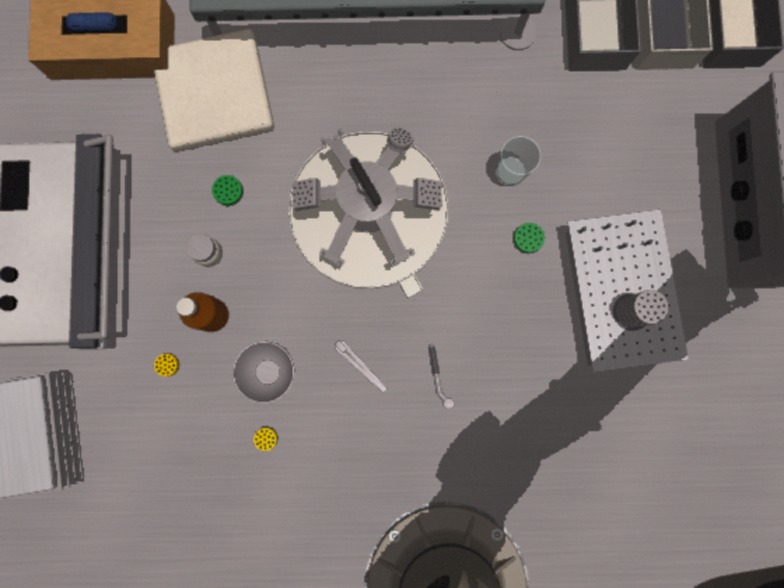

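View pics/s17.png

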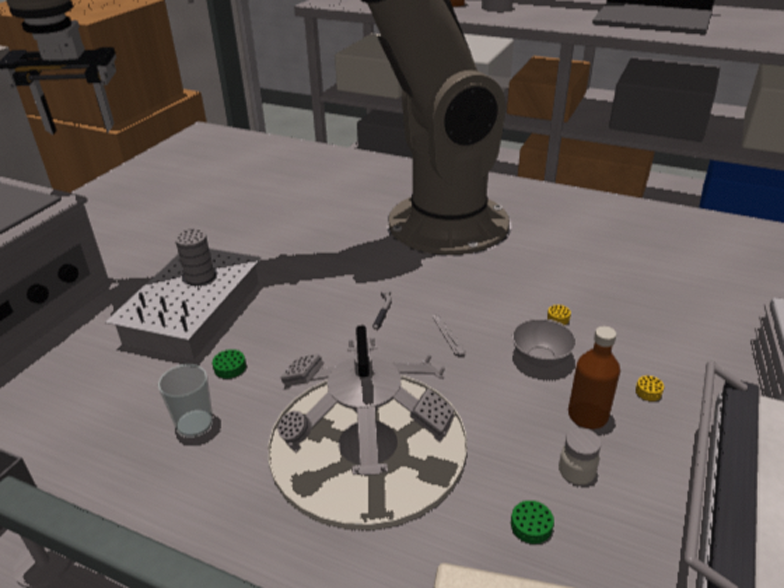

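Disc sits within about 1 mm of the old pile-top centre (0.4793, −0.3356 against 0.4787, −0.3359). The other carriers and bystanders look undisturbed and the arm is clear, so I'm handing in.

```bash
python3 -c "
from station import arm;print(arm.close_job())"
```

```text
the job is handed in; nothing more can be done
None
```

The round carrier is on top of the pile, flat and released, and the job was handed in at about 30.5 s of the 72 s allowed.

- **Turning:** I gripped the black bar and turned the star about 152° clockwise until the carrier stood over the spout.
- **Lifting:** My first grip left the fingertips about 6.5 mm below the carrier's underside, so they could have touched the pile first. I put it back on its seat, gripped it 8 mm higher and lifted it again.
- **Placing:** I lowered it in small steps until it rested. One step pressed to 34 N, under the 60 N limit. I held it there at about 12 N, then opened the fingers and withdrew.

**Last checks:**
- In the top view the placed carrier's centre is about 1 mm from the old pile-top centre. The scene view shows it flat and in line with the pile.
- The other three carriers are on their seats, and the other objects look unmoved by eye.
- The arm touches nothing (force reading about 0.6 N, within noise).

**Disagreements:**
- The two cameras differed by about 7 mm on the pile's absolute x position. I placed by the top view and by the carrier's position relative to the pile in the pictures.
- An automatic circle fit on the first picture picked the wrong circle, so I read the old pile-top centre by eye.

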